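Set up a flat bar on two rests and weigh it down for welding

TASK

Set up the drilled flat bar for welding: lay the bright aluminium box offcut squarely inside the white outline on the blue pad, then lay the flat bar across the offcut and the yellow rest, centred between them and in line with them. Weigh the bar down with the grey steel setting block over the blue pad, its long side along the bar, and the V-block, groove up, over the yellow rest. Leave the angle-iron offcut and the tape measure where they are.

Things in the scene. Friction and masses are not known exactly. Their poses are not given: they have to be found in the camera images.
- box_offcut: Bright aluminium square tube offcut (loose), 30 x 60 x 30 mm (x, y, z), 2 mm walls, open at both ends. Origin: centre of the underside; y along its 60 mm length. Goes on the blue pad with its length along the pad's x axis.
- flat_bar: Dark steel flat bar with drilled holes (loose), 40 x 220 x 10 mm (x, y, z), 0.5 to 0.8 kg. Origin: centre of the underside; y along its 220 mm length.
- setting_block: Ground steel setting block with dark round spots on top (loose), 50 x 75 x 25 mm (x, y, z), 0.55 to 0.85 kg. Origin: centre of the underside; y along its 75 mm length.
- v_block: Light grey steel V-block (loose), 45 x 50 x 42 mm (x, y, z), V groove in its top running along x, 0.45 to 0.7 kg. Origin: centre of the underside. The two faces across y (50 mm apart) are plain and good to grasp. May be turned either way about the vertical.
- angle_offcut: Angle-iron (L section) offcut, 30 x 75 x 30 mm, 4 mm thick, loose. Not part of the job: leave it. Origin: centre of the underside; y along its length.
- tape_measure: Yellow tape measure, 38 x 99 x 65 mm, loose, standing behind the work on the right. Not part of the job: leave it. Origin: centre of the underside.
- blue_pad: Blue painted steel pad fixed to the table, 80 x 50 x 6 mm (x, y, z), with a white outline 63 x 33 mm on top marking the seat of the offcut (outline's long side along x). Origin: centre of the underside, on the table; its top is 6 mm above. It lies 150 mm from the yellow rest, centre to centre, to its left or right, with parallel axes: the line between the two runs along their y axes.
- yellow_rest: Yellow painted steel rest fixed to the table: foot 80 x 50 x 6 mm carrying a block 60 x 30 mm (x, y), whose flat top is 36 mm above the table, as high as the offcut's top once that lies on the blue pad. Origin: centre of the underside, on the table; y points along the line between rest and pad.

How it is judged:
On the way, in this order (a step that is already met when the one before it is completed fails the run):
1. the aluminium offcut lies in its outline on the blue pad (horizontal distance between box_offcut and blue_pad below 0.01 m and z of box_offcut in the frame of blue_pad between 0.003 and 0.01 m and angle between the y axis of box_offcut and the x axis of blue_pad, either way round below 0.15 rad and contact force between box_offcut and the fingers below 0.1 N), for 0.2 s.
2. the flat bar lies across the offcut and the yellow rest (horizontal distance between box_offcut and blue_pad below 0.01 m and z of box_offcut in the frame of blue_pad between 0.003 and 0.01 m and angle between the y axis of box_offcut and the x axis of blue_pad, either way round below 0.15 rad and horizontal distance between flat_bar and blue_pad below 0.087 m and horizontal distance between flat_bar and yellow_rest below 0.087 m and x of flat_bar in the frame of yellow_rest between -0.01 and 0.01 m and z of flat_bar in the frame of yellow_rest between 0.032 and 0.04 m and angle between the y axis of flat_bar and the y axis of yellow_rest, either way round below 0.12 rad and contact force between flat_bar and the fingers below 0.1 N), for 0.2 s.
At the end, for the whole second after the job is handed in: Released and at rest: offcut flat within 10 mm of the pad's centre, square to 0.15 rad; bar on offcut and rest, within 10 mm of their line, 12 mm of midway, 0.12 rad; on it, within 15 mm, the setting block over the pad (lengthwise to 0.2 rad) and the V-block upright over the rest (horizontal distance between box_offcut and blue_pad below 0.01 m and z of box_offcut in the frame of blue_pad between 0.003 and 0.01 m and angle between the y axis of box_offcut and the x axis of blue_pad, either way round below 0.15 rad and horizontal distance between flat_bar and blue_pad below 0.087 m and horizontal distance between flat_bar and yellow_rest below 0.087 m and x of flat_bar in the frame of yellow_rest between -0.01 and 0.01 m and z of flat_bar in the frame of yellow_rest between 0.032 and 0.04 m and angle between the y axis of flat_bar and the y axis of yellow_rest, either way round below 0.12 rad and horizontal distance between setting_block and blue_pad below 0.015 m and z of setting_block in the frame of blue_pad between 0.042 and 0.051 m and angle between the y axis of setting_block and the y axis of yellow_rest, either way round below 0.2 rad and horizontal distance between v_block and yellow_rest below 0.015 m and z of v_block in the frame of yellow_rest between 0.042 and 0.051 m and angle between v_block's own z axis and vertical below 0.1 rad and linear speed of each of box_offcut, flat_bar, setting_block, v_block below 0.01 m/s); the robot touches nothing.
It fails at once if the angle offcut is moved by more than 20 mm (distance of angle_offcut from where it was at the start of the episode above 0.02 m).
It fails at once if the tape measure is moved by more than 20 mm (distance of tape_measure from where it was at the start of the episode above 0.02 m).
It also fails if it takes over 109 s, if anything falls off the work surface, if the arm or the gripper's body presses on something with over 40 N, if the wrist force passes 120 N, or if a joint passes its speed limit or range.

ROBOT

A 6-joint arm with a two-finger parallel gripper is mounted at the origin on the work surface; the furniture and walls round the work are solid. World frame = base frame: x ahead of the robot, y to its left, z up, the work surface at z = 0. Lengths are in m, angles in rad, forces in N, time in s.
With the tool pointing down it reaches from about 0.375 to 0.9 m from the base axis. Payload 3.1 kg.
Tool frame: the origin (TCP) lies on the centre line of the jaws, within the pads' length; the fingertips stand 14 mm ahead of it and the grasp point (between the pads) lies 5 mm behind it; y points along the fingers, z is the direction in which the jaws open and shut, and the axes are right-handed (so a half turn about y gives the same grasp; the last joint's range is limited). The gripper opens to 87 mm and grips with 3 to 60 N. Pads are 19 mm wide; open, the fingers measure 117 mm over their backs; the gripper's body (75 mm by 190 mm) begins 51 mm behind the grasp point.
Start: joints at [1.002, 0.527, 1.433, -0, 1.181, -0.178], TCP at [0.237, 0.578, 0.237] pointing down, gripper open.
Joint ranges: [-3.08, 3.08], [-0.75, 2.2], [0.22, 2.44], [-1.43, 4.57], [0, 2.65], [-2.85, 2.85]. Speed limits (rad/s): [2.79, 2.79, 3.14, 3.14, 3.14, 3.14].

INTERFACE

Orientations are given as a unit quaternion [x, y, z, w].
In Python, from rig import robot, vision gives the robot as it stands.
- The arm moves only by the shell command python3 -m crank 'ROWS' [FORCE]. ROWS is JSON, a list of rows, each a list of 7 numbers: the shift along the tool's x, y, z as a fraction of full scale, then the turn, a rotation vector about the tool's x, y, z as a fraction of full scale, then the gripper command: -1 is shut, 1 is fully open, values between are in proportion. In form: [[x, y, z, wx, wy, wz, grip], ...]. A call has 1 to 10 rows; each row is the pose to reach, as a shift and turn from the pose commanded when the call began, along the tool's axes at that moment, turning the shorter way round; what a row does not reach only later rows make up. Full scale, the value 1, is 50 cm for a shift and pi rad for a turn. A row lasts 1/8 s, in which the tool goes at most 62.5 mm and 10.7 degrees, less where a joint would pass 70% of its speed; a pose out of reach is approached as far as the arm can. A call with a number of a shift or a turn outside -1 to 1 is refused whole. A call with a gripper value outside its range is refused whole. The fingers move at their own pace and stop on an object; FORCE is the grip in N (left out, the last holds). Time passes only in rows, so rows that repeat a pose let the fingers close. It gives the time, the measured TCP pose, the force and the opening at its end, in the units of the state.
- robot.get_obs(): the state, without advancing time (a new reading comes with each control period).
- vision.camera(name): name is "scene" or "top" or "wrist"; returns the picture (420x560x3 uint8, blue, green, red); there is no depth.
- vision.camera_info(name): a dict with "vfov" (degrees; the focal length in pixels is half the picture's height over the tangent of half this angle, whatever the lens; pixels are square), "cx", "cy" (the principal point, pixels), "k1" (the pictures are not rectified: a ray, as slopes to the right and down, at radius r is drawn at 1 + k1 r^2 times it, then the intrinsics apply), "world_from_camera" (4x4, takes a point from camera to world coordinates); the wrist camera has in their place "tool_from_camera" (4x4, takes a point from camera to tool coordinates, whose origin is the TCP and whose axes are the tool frame's). Camera axes: x right, y up, looking along -z (the intrinsics and any distortion apply to the point x, -y, -z); pixel columns grow to the right and rows downward; lengths in m; the calibration is good to about 2 mm. A picture is of the moment at which its call begins: read the wrist's pose just before it. camera_info takes no time and is no camera call.
- robot.hand_in(): hands the job in, once; it reports no verdict.
The state is a dict: "time": time; "q": joint angles; "joint_velocities": joint speeds; "joint_torque": joint torques, N m; "position": TCP position; "tool_rot": TCP orientation; "ft_force": force on the tool from outside, world axes, zero at the start; "moment": the same for the moment, N m; "grip_width": finger opening in m.
Only numpy, scipy, OpenCV 4.12 (cv2) and the standard library are available. Lean on these libraries where they do the work, as an engineer would, in place of code of your own. Each camera call takes 0.05 s, during which the arm holds its last target.

## Working session

There is one attempt and no reset: what is moved stays moved. The work goes in short steps, Python scripts to look and compute and a shell command to move; the robot and the scene stay as the last step left them, time stands still between calls to the robot, and variables do not carry over. Pictures are saved under pics/ and viewed, and the job is handed in when it is done.

```bash
ls -la; mkdir -p pics
cat > look.py <<'E'
import sys,cv2,json
from rig import robot,vision
import numpy as np
E
python3 - <<'E'
from rig import robot,vision
import cv2,numpy as np
o=robot.get_obs();print(o)
for n in ["scene","top","wrist"]:
    print(n,vision.camera_info(n))
    cv2.imwrite(f"pics/{n}0.png",vision.camera(n))
E
```

```text
total 12
drwxr-xr-x  3 agent agent 4096 Dec  6 05:57 .
drwxr-xr-x 23 root  root  4096 Dec  6 05:57 ..
drwxr-xr-x  2 agent agent 4096 Dec  6 05:57 pics
{'time': 0.0, 'q': array([ 1.00248192e+00,  5.28435404e-01,  1.43391922e+00,  1.01064818e-05,
        1.18140734e+00, -1.78508507e-01]), 'joint_velocities': array([-4.90655770e-04, -8.39234559e-04, -3.26191393e-04,  7.16373300e-05,
       -5.17964276e-04, -1.32056016e-03]), 'joint_torque': array([-3.15851885e-04, -4.40031874e+01, -1.76596195e+01,  6.34408020e-02,
        5.80602069e-02, -1.50418614e-04]), 'position': array([0.23708988, 0.57751258, 0.23558513]), 'tool_rot': array([ 0.69443099, -0.13723042,  0.1366647 , -0.69300517]), 'ft_force': array([-0.31129652,  0.15096705,  0.78839243]), 'moment': array([-0.00270025,  0.02809257,  0.03665346]), 'grip_width': 0.08689198010493593}
scene {'vfov': 51.44314011214215, 'cx': 281.6221356226276, 'cy': 202.99488124760876, 'k1': -0.12232719596062851, 'world_from_camera': array([[ 0.90616   ,  0.21240343, -0.36573055,  0.16838484],
       [-0.4224578 ,  0.49564066, -0.75886082, -0.75227011],
 
[... 277 characters left out ...]
  0.97081101, -0.20464613,  0.31633274],
       [-0.99213885, -0.1216001 ,  0.02956215,  0.02409805],
       [ 0.00381427,  0.20673512,  0.97838951,  1.05394737],
       [ 0.        ,  0.        ,  0.        ,  1.        ]])}
wrist {'vfov': 68.12594436984267, 'cx': 283.3701195898908, 'cy': 203.64518616784588, 'k1': -0.06963641591349638, 'tool_from_camera': array([[ 7.57593879e-04, -9.57374496e-01, -2.88848577e-01,
        -7.97793353e-02],
       [ 3.26184731e-04,  2.88848881e-01, -9.57374649e-01,
        -1.47369612e-01],
       [ 9.99999660e-01,  6.31083178e-04,  5.31111087e-04,
        -4.12759374e-04],
       [ 0.00000000e+00,  0.00000000e+00,  0.00000000e+00,
         1.00000000e+00]])}
```

View pics/top0.png

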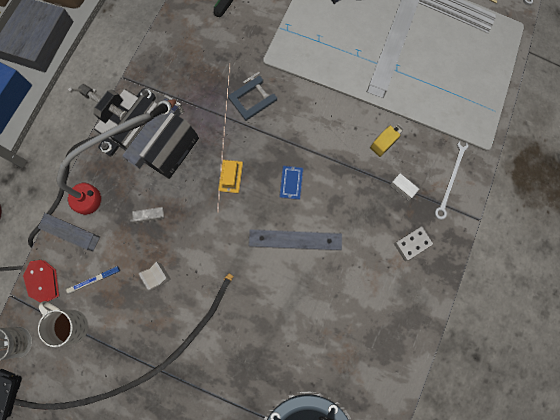

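View pics/scene0.png

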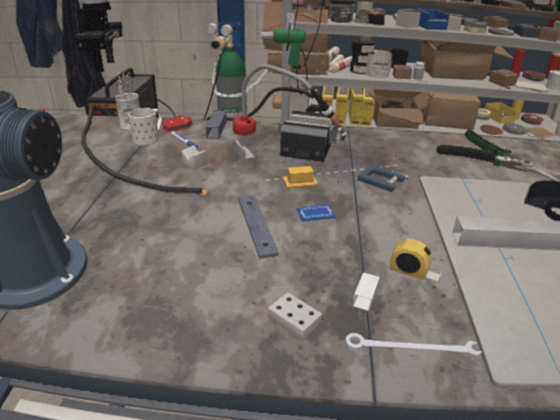

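View pics/wrist0.png

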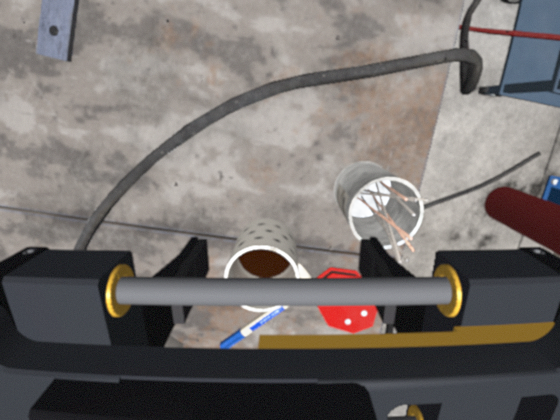

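```bash
cat > h.py <<'E'
import numpy as np,cv2
from scipy.spatial.transform import Rotation as R
from rig import robot,vision
def cam(n,obs=None):
    i=vision.camera_info(n)
    f=210/np.tan(np.radians(i['vfov'])/2)
    K=np.array([[f,0,i['cx']],[0,f,i['cy']],[0,0,1]])
    D=np.array([i['k1'],0,0,0,0.])
    if n=='wrist':
        obs=obs or robot.get_obs()
        T=np.eye(4);T[:3,:3]=R.from_quat(obs['tool_rot']).as_matrix();T[:3,3]=obs['position']
        T=T@i['tool_from_camera']
    else: T=i['world_from_camera']
    return K,D,T
def ray(c,px):
    K,D,T=c
    p=cv2.undistortPoints(np.array(px,float).reshape(-1,1,2),K,D).reshape(-1,2)
    d=np.c_[p[:,0],-p[:,1],-np.ones(len(p))]@T[:3,:3].T
    return T[:3,3],d
def toz(c,px,z):
    o,d=ray(c,px); return o+d*((z-o[2])/d[:,2])[:,None]
def proj(c,P):
    K,D,T=c
    P=(np.atleast_2d(P)-T[:3,3])@T[:3,:3]
    P=P*[1,-1,-1]
    return cv2.projectPoints(P.reshape(-1,1,3),np.zeros(3),np.zeros(3),K,D)[0].reshape(-1,2)
E
python3 - <<'E'
import cv2,numpy as np
t=cv2.imread('pics/top0.png');s=cv2.imread('pics/scene0.png')
def crop(im,x,y,w,h,k,n): cv2.imwrite(n,cv2.resize(im[y:y+h,x:x+w],None,fx=k,fy=k,interpolation=cv2.INTER_CUBIC))
crop(t,360,110,110,160,3.7,'pics/c1.png')
crop(t,40,180,140,120,5,'pics/c2.png')
crop(t,205,150,150,110,5,'pics/c3.png')
crop(s,160,110,200,150,4,'pics/c4.png')
crop(s,260,220,200,140,4,'pics/c5.png')
E
```

```text
(no output)
```

View pics/c1.png

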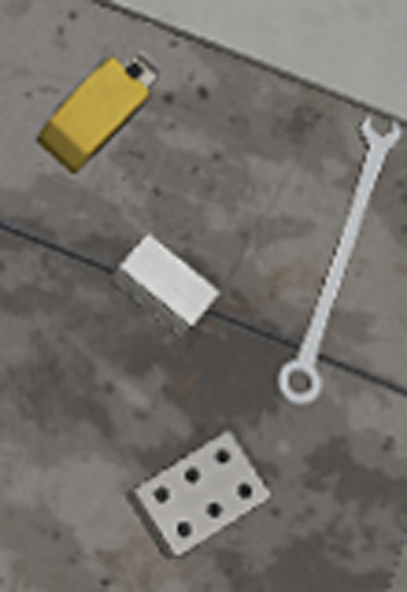

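View pics/c2.png

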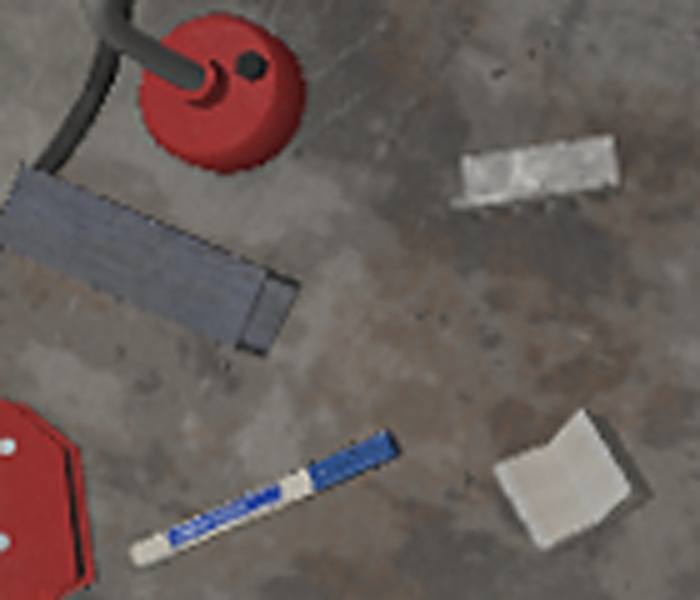

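View pics/c3.png

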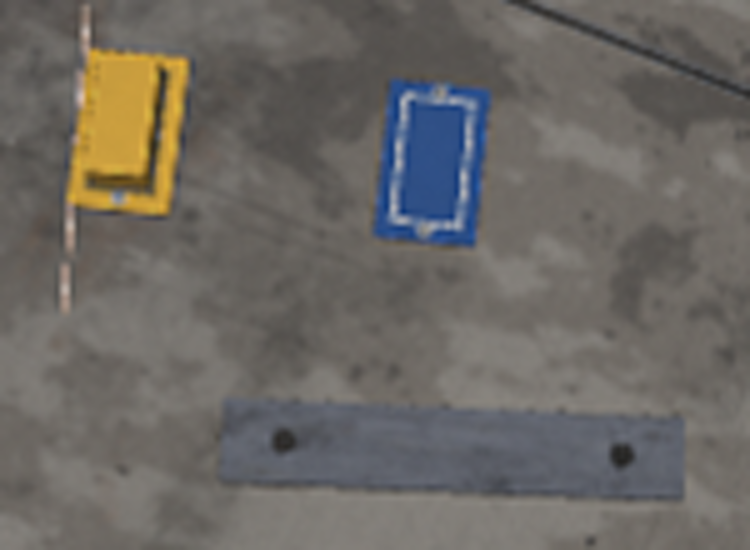

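View pics/c4.png

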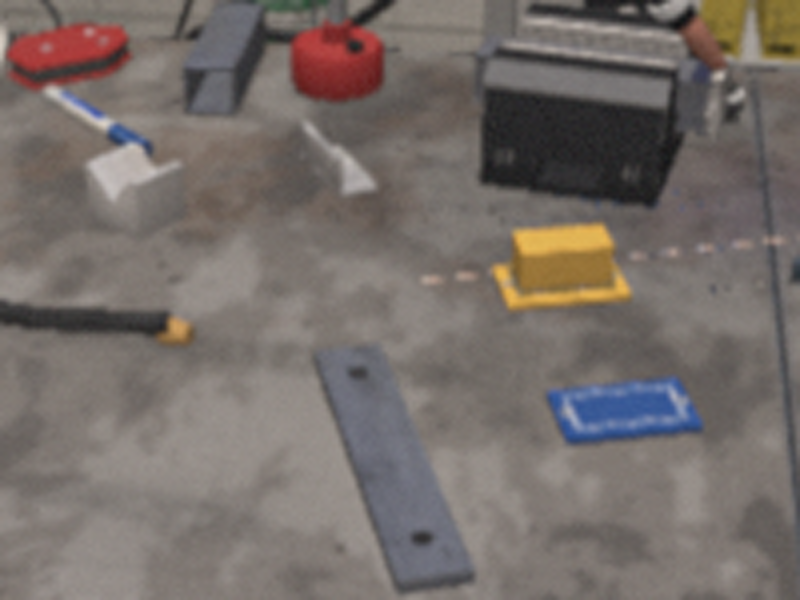

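View pics/c5.png

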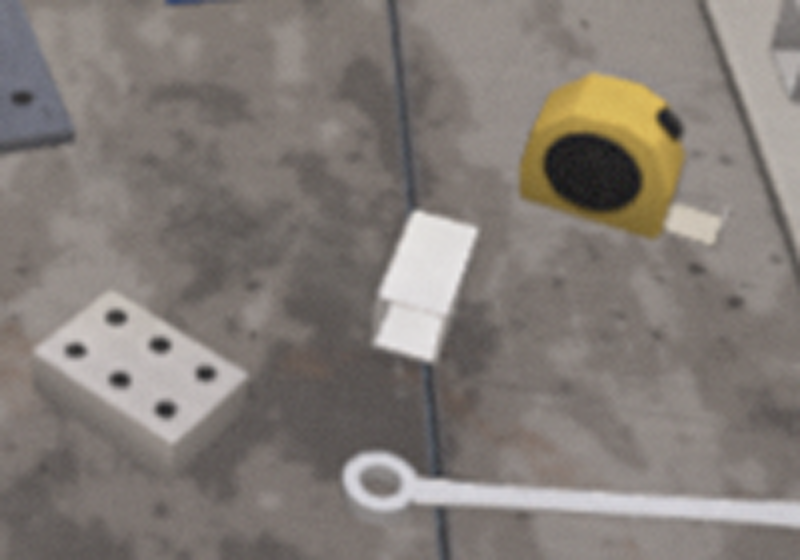

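```bash
cat > m.py <<'E'
from h import *
np.set_printoptions(precision=4,suppress=True)
def c1(a): return np.array(a,float)/3.7+[360,110]
def c2(a): return np.array(a,float)/5+[40,180]
def c3(a): return np.array(a,float)/5+[205,150]
def c4(a): return np.array(a,float)/4+[160,110]
def c5(a): return np.array(a,float)/4+[260,220]
T=cam('top');S=cam('scene')
def rep(n,c,px,z):
    P=toz(c,px-.4*0,z)[:,:2]; 
    e=np.roll(P,-1,0)-P
    print(n,'ctr',P.mean(0),'len',np.linalg.norm(e,axis=1),'ang',np.degrees(np.arctan2(e[:,1],e[:,0]))%180)
rep('pad top',T,c3([(391,81),(491,90),(475,245),(375,236)]),.006)
rep('pad scene',S,c4([(548,392),(685,378),(703,430),(572,442)]),.006)
rep('rest foot top',T,c3([(89,50),(189,60),(169,216),(69,205)]),.006)
rep('rest blk top',T,c3([(99,52),(158,55),(145,178),(88,176)]),.036)
rep('rest blk scene',S,c4([(512,232),(607,225),(615,248),(520,259)]),.036)
rep('bar top',T,c3([(223,400),(684,417),(682,498),(219,483)]),.01)
rep('bar scene',S,c4([(317,352),(381,346),(472,576),(402,590)]),.01)
rep('box top',T,c1([(148,235),(219,293),(191,328),(120,268)]),.03)
rep('box scene',S,c5([(415,210),(478,228),(435,316),(380,297)]),.03)
rep('set top',T,c1([(227,431),(270,493),(179,557),(132,490)]),.025)
rep('set scene',S,c5([(112,291),(247,376),(172,446),(35,350)]),.025)
rep('vb top',T,c2([(495,465),(583,410),(632,490),(545,548)]),.042)
rep('tape',T,c1([(110,57),(150,95),(95,145),(45,125)]),.065)
rep('angle',T,c2([(462,157),(612,137),(618,185),(455,205)]),.02)
E
python3 m.py
```

```text
pad top ctr [ 0.5983 -0.0394] len [0.0493 0.0787 0.0485 0.0787] ang [ 77.5431 166.5631  77.5877 167.135 ]
pad scene ctr [ 0.5989 -0.0447] len [0.0828 0.0539 0.0754 0.0514] ang [167.1429  70.324  165.5286  78.2757]
rest foot top ctr [0.632  0.1062] len [0.0499 0.0797 0.0492 0.0793] ang [ 76.7454 166.9372  76.3709 167.4662]
rest blk top ctr [0.6319 0.1061] len [0.0285 0.0612 0.0271 0.0616] ang [ 79.6514 168.3542  80.7051 169.6217]
rest blk scene ctr [0.6313 0.1007] len [0.0622 0.0309 0.062  0.0355] ang [166.0738  70.9752 170.4334  72.2836]
bar top ctr [ 0.4568 -0.03  ] len [0.2191 0.0387 0.2185 0.0396] ang [ 80.6886 169.9567  80.9365 170.8747]
bar scene ctr [ 0.4557 -0.037 ] len [0.0383 0.2204 0.0359 0.2249] ang [166.9627  79.6131 173.8466  80.224 ]
box top ctr [ 0.5499 -0.3096] len [0.0594 0.0309 0.0598 0.03  ] ang [ 41.8604 132.1239  40.9745 131.2703]
box scene ctr [ 0.5501 -0.3123] len [0.0293 0.0623 0.0247 0.0607] ang [131.2158  37.6369 127.96    41.9931]
set top ctr [ 0.4114 -0.3071] len [0.0478 0.0737 0.0513 0.0744] ang [ 25.5072 115.9937  26.2528 113.3519]
set scene ctr [ 0.4106 -0.3105] len [0.0729 0.0492 0.0744 0.0478] ang [113.4816  24.246  112.3818  22.5573]
vb top ctr [0.4107 0.305 ] len [0.0474 0.0437 0.0473 0.045 ] ang [115.4917  26.856  117.143   26.9136]
tape ctr [ 0.6622 -0.2753] len [0.0358 0.0513 0.0343 0.0652] ang [ 36.3642 125.0205  60.1689 129.1688]
angle ctr [0.5601 0.3138] len [0.0737 0.0238 0.0797 0.0235] ang [ 90.5081   3.0103  89.9636 168.3394]
```

```bash
cat > g.py <<'E'
from h import *
np.set_printoptions(precision=4,suppress=True)
def state():
    o=robot.get_obs();M=R.from_quat(o['tool_rot']).as_matrix()
    return o,M
def go(x,y,z,jaw,quiet=False):
    """jaw: deg of jaw axis in world (mod 180)"""
    o,M=state()
    p=np.array(o['position']);d=M.T@(np.array([x,y,z])-p)/.5
    cur=np.degrees(np.arctan2(M[1,2],M[0,2]))
    print('t%.2f pos'%o['time'],p,'jaw %.1f'%cur,'q6 %.2f q1 %.2f'%(o['q'][5],o['q'][0]),'tilt %.2f deg'%np.degrees(np.arccos(-M[2,1])),'w %.4f'%o['grip_width'],'f',o['ft_force'])
    for k in (0,180):
        a=np.radians(jaw+k); zz=np.array([np.cos(a),np.sin(a),0]); yy=np.array([0,0,-1.]);xx=np.cross(yy,zz)
        W=np.c_[xx,yy,zz]; rv=R.from_matrix(M.T@W).as_rotvec()
        dq1=np.arctan2(y,x)-np.arctan2(p[1],p[0])
        yaw=-rv[1] # world yaw (tool y down)
        print(' jaw',jaw+k,'shift',d.round(4),'turn',(rv/np.pi).round(4),'up unit: y=-1','world yaw %.1f'%np.degrees(yaw),'q6 est %.2f / %.2f'%(o['q'][5]-(yaw-dq1),o['q'][5]+(yaw-dq1)))
E
python3 -c "
from g import *
go(.55,-.311,.2,131.5)"
```

```text
t0.15 pos [0.2372 0.5777 0.2358] jaw 67.7 q6 -0.18 q1 1.00 tilt 0.09 deg w 0.0869 f [-0.7223 -0.4934 -0.2432]
 jaw 131.5 shift [ 1.2541  0.0735 -1.4062] turn [ 0.0004 -0.3546 -0.0004] up unit: y=-1 world yaw 63.8 q6 est -2.99 / 2.63
 jaw 311.5 shift [ 1.2541  0.0735 -1.4062] turn [0.0004 0.6454 0.0005] up unit: y=-1 world yaw -116.2 q6 est 0.15 / -0.51
```

```bash
python3 -m crank '[[0.62,0.03,-0.7,0,0.45,0,1],[0.62,0.03,-0.7,0,0.45,0,1],[0.62,0.03,-0.7,0,0.45,0,1],[0.62,0.03,-0.7,0,0.45,0,1],[0.62,0.03,-0.7,0,0.45,0,1],[0.62,0.03,-0.7,0,0.45,0,1],[0.62,0.03,-0.7,0,0.45,0,1],[0.62,0.03,-0.7,0,0.45,0,1]]' 20; python3 -c "
from g import *
go(.55,-.311,.2,131.5)"
```

```text
time: 1.15
position: [0.392, 0.134, 0.2216]
tool_rot: [0.437, -0.556, 0.556, -0.437]
ft_force: [-0.7, 0.5, -0.6]
grip_width: 0.087
t1.15 pos [0.392  0.134  0.2216] jaw -13.7 q6 0.30 q1 0.06 tilt 0.03 deg w 0.0870 f [-0.692   0.4613 -0.5585]
 jaw 131.5 shift [0.7895 0.0435 0.5183] turn [ 0.     -0.8069  0.0002] up unit: y=-1 world yaw 145.2 q6 est -3.08 / 3.68
 jaw 311.5 shift [0.7895 0.0435 0.5183] turn [-0.0002  0.1931  0.    ] up unit: y=-1 world yaw -34.8 q6 est 0.06 / 0.54
```

```bash
python3 -m crank '[[0.79,0.043,0.518,0,0.193,0,1],[0.79,0.043,0.518,0,0.193,0,1],[0.79,0.043,0.518,0,0.193,0,1],[0.79,0.043,0.518,0,0.193,0,1],[0.79,0.043,0.518,0,0.193,0,1],[0.79,0.043,0.518,0,0.193,0,1],[0.79,0.043,0.518,0,0.193,0,1],[0.79,0.043,0.518,0,0.193,0,1],[0.79,0.043,0.518,0,0.193,0,1]]'; python3 -c "
from g import *
go(.55,-.311,.022,131.5)
cv2.imwrite('pics/w1.png',vision.camera('wrist'))"
```

```text
time: 2.28
position: [0.5526, -0.3106, 0.1993]
tool_rot: [0.252, -0.66, 0.661, -0.252]
ft_force: [-1.3, 0.0, 0.8]
grip_width: 0.0867
t2.27 pos [ 0.5526 -0.3106  0.1993] jaw -48.3 q6 0.15 q1 -0.69 tilt 0.06 deg w 0.0867 f [-1.3009  0.0049  0.8344]
 jaw 131.5 shift [ 0.0044  0.3546 -0.0032] turn [ 0.     -0.9986  0.0006] up unit: y=-1 world yaw 179.8 q6 est -2.99 / 3.29
 jaw 311.5 shift [ 0.0044  0.3546 -0.0032] turn [-0.0004  0.0014  0.    ] up unit: y=-1 world yaw -0.2 q6 est 0.16 / 0.15
```

View pics/w1.png

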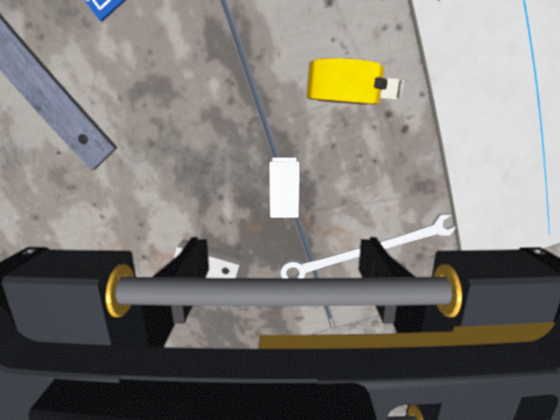

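Run:
```python
from g import *
c=cam('wrist')
im=cv2.imread('pics/w1.png')
m=(im.min(2)>200).astype(np.uint8); m[230:]=0
n,l,s,ce=cv2.connectedComponentsWithStats(m)
i=1+s[1:,4].argmax() if n>1 else 0
for k in range(1,n):
    if s[k,4]>300: print(s[k],ce[k])
k=[k for k in range(1,n) if 260<ce[k][0]<310 and s[k,4]>300][0]
pts=np.argwhere(l==k)[:,::-1]
r=cv2.minAreaRect(pts.astype(np.float32));b=cv2.boxPoints(r);print(b)
for px in (b,):
  P=toz(c,px,.03)[:,:2];e=np.roll(P,-1,0)-P
  print(P.mean(0),np.linalg.norm(e,axis=1),np.degrees(np.arctan2(e[:,1],e[:,0]))%180)
```

```text
[  413     0   135   230 22997] [486.1021 110.5553]
[ 526    0   34  230 4476] [548.4634  90.5123]
[ 270  158   29   60 1682] [283.8906 187.2152]
[[270. 158.]
 [298. 158.]
 [298. 217.]
 [270. 217.]]
[ 0.5521 -0.3083] [0.0286 0.0637 0.0302 0.0637] [131.7893  42.5404 131.7918  41.0903]
```

```bash
python3 -m crank '[[0,0.12,0,0,0,0,1],[0.003,0.24,0.0,0,0,0,1],[0.003,0.31,0.0,0,0,0,1],[0.003,0.345,0.0,0,0,0,1],[0.003,0.357,0.0,0,0,0,1],[0.003,0.357,0.0,0,0,0,1]]'; python3 -c "
from g import *
go(.5505,-.3098,.02,131.7)"
```

```text
time: 3.08
position: [0.5517, -0.3086, 0.0226]
tool_rot: [0.253, -0.66, 0.661, -0.253]
ft_force: [0.0, -0.5, 0.7]
grip_width: 0.0867
t3.08 pos [ 0.5517 -0.3086  0.0226] jaw -48.0 q6 0.15 q1 -0.69 tilt 0.10 deg w 0.0867 f [ 0.0338 -0.4811  0.7059]
 jaw 131.7 shift [0.0033 0.0052 0.0002] turn [-0.0001 -0.9986  0.0008] up unit: y=-1 world yaw 179.7 q6 est -2.99 / 3.29
 jaw 311.7 shift [0.0033 0.0052 0.0002] turn [-0.0005  0.0014 -0.0001] up unit: y=-1 world yaw -0.3 q6 est 0.15 / 0.15
```

```bash
python3 -m crank '[[0.003,0.005,0,0,0,0,1],[0.003,0.005,0,0,0,0,-1],[0.003,0.005,0,0,0,0,-1],[0.003,0.005,0,0,0,0,-1],[0.003,0.005,0,0,0,0,-1],[0.003,0.005,0,0,0,0,-1],[0.003,0.005,0,0,0,0,-1],[0.003,0.005,0,0,0,0,-1]]' 20; python3 -c "
from g import *
go(.5983,-.041,.09,77)"
```

```text
time: 4.08
position: [0.5499, -0.3095, 0.019]
tool_rot: [0.253, -0.66, 0.66, -0.253]
ft_force: [0.1, 0.1, -0.1]
grip_width: 0.0302
t4.08 pos [ 0.5499 -0.3095  0.019 ] jaw -48.1 q6 0.15 q1 -0.69 tilt 0.00 deg w 0.0302 f [ 0.1359  0.1383 -0.0741]
 jaw 77 shift [-0.4308 -0.142  -0.3349] turn [-0.     -0.6948  0.    ] up unit: y=-1 world yaw 125.1 q6 est -1.59 / 1.89
 jaw 257 shift [-0.4308 -0.142  -0.3349] turn [-0.      0.3052 -0.    ] up unit: y=-1 world yaw -54.9 q6 est 1.55 / -1.25
```

```bash
python3 -m crank '[[0,-0.1,0,0,0,0,-1],[0,-0.2,0,0,0,0,-1],[-0.1,-0.36,-0.1,0,0.05,0,-1],[-0.51,-0.36,-0.43,0,0.305,0,-1],[-0.51,-0.36,-0.43,0,0.305,0,-1],[-0.51,-0.36,-0.43,0,0.305,0,-1],[-0.51,-0.36,-0.43,0,0.305,0,-1],[-0.51,-0.36,-0.43,0,0.305,0,-1],[-0.51,-0.36,-0.43,0,0.305,0,-1],[-0.51,-0.36,-0.43,0,0.305,0,-1]]'; python3 -c "
from g import *
go(.5983,-.041,.09,77)
o=robot.get_obs();np.save('o2.npy',np.r_[o['position'],o['tool_rot']])
cv2.imwrite('pics/w2.png',vision.camera('wrist'))
cv2.imwrite('pics/t2.png',vision.camera('top'))"
```

```text
time: 5.32
position: [0.5957, 0.0208, 0.1989]
tool_rot: [-0.079, -0.702, 0.703, 0.08]
ft_force: [0.3, 0.4, 0.8]
grip_width: 0.0299
t5.33 pos [0.5957 0.0208 0.1989] jaw -102.9 q6 1.64 q1 -0.15 tilt 0.04 deg w 0.0299 f [0.2762 0.3992 0.7937]
 jaw 77 shift [-0.0328  0.2178  0.1191] turn [ 0.0002 -0.9994  0.0003] up unit: y=-1 world yaw 179.9 q6 est -1.60 / 4.89
 jaw 257 shift [-0.0328  0.2178  0.1191] turn [-0.0002  0.0006  0.0001] up unit: y=-1 world yaw -0.1 q6 est 1.54 / 1.75
```

View pics/w2.png

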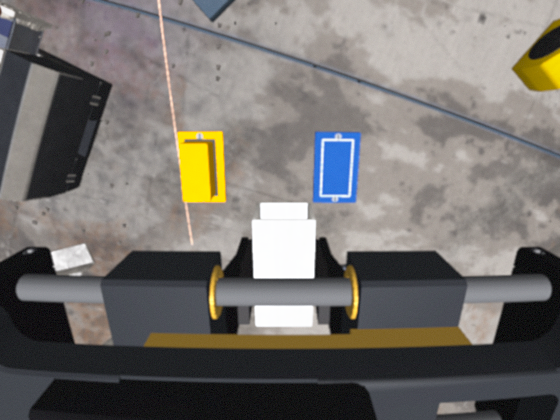

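Run:
```python
from g import *
v=np.load('o2.npy');o=dict(position=v[:3],tool_rot=v[3:])
c=cam('wrist',o)
im=cv2.imread('pics/w2.png');hsv=cv2.cvtColor(im,cv2.COLOR_BGR2HSV)
def quad(m,z,n):
    nn,l,s,ce=cv2.connectedComponentsWithStats(m.astype(np.uint8));k=1+s[1:,4].argmax()
    cs,_=cv2.findContours((l==k).astype(np.uint8),cv2.RETR_EXTERNAL,cv2.CHAIN_APPROX_NONE)
    P=toz(c,cs[0].reshape(-1,2)+0.0,z)[:,:2].astype(np.float32)
    r=cv2.minAreaRect(P);b=cv2.boxPoints(r);e=np.roll(b,-1,0)-b
    print(n,s[k],np.array(r[0]),np.linalg.norm(e,axis=1),np.degrees(np.arctan2(e[:,1],e[:,0]))%180)
B=(hsv[...,0]>100)&(hsv[...,0]<130)&(hsv[...,1]>100);B[:,:300]=0;B[:,380:]=0;B[:120]=0;B[210:]=0
B=cv2.morphologyEx(B.astype(np.uint8),cv2.MORPH_CLOSE,np.ones((9,9)))
quad(B,.006,'pad')
Y=(hsv[...,0]>18)&(hsv[...,0]<35)&(hsv[...,1]>120);Y[:,300:]=0;Y[:120]=0;Y[215:]=0
quad(Y,.006,'rest')
print(toz(c,[[180,139],[209,139],[211,198],[183,199]],.036)[:,:2])
z=v[2]+.011
P=toz(c,[[253,220],[315,220],[314,326],[256,326]],z)
M=R.from_quat(v[3:]).as_matrix()
print('box in tool',(P-v[:3])@M)
```

```text
pad [ 313  132   48   71 3147] [ 0.5999 -0.0405] [0.0789 0.0495 0.0789 0.0495] [166.7483  76.7483 166.7483  76.7483]
rest [ 177  131   49   72 3003] [0.6338 0.1047] [0.0799 0.0508 0.0799 0.0508] [166.56    76.5599 166.56    76.5599]
[[0.6696 0.1084]
 [0.6629 0.0802]
 [0.6043 0.0955]
 [0.6099 0.1246]]
box in tool [[-0.0297 -0.011  -0.0138]
 [-0.0297 -0.011   0.0151]
 [ 0.0296 -0.011   0.0164]
 [ 0.0296 -0.011  -0.0141]]
```

```bash
python3 -c "
from g import *
go(.5992,-.040,.0265,76.8)"
```

```text
t5.42 pos [0.5957 0.0195 0.1987] jaw -103.0 q6 1.64 q1 -0.15 tilt 0.05 deg w 0.0298 f [-0.5085 -0.5889 -1.4443]
 jaw 76.8 shift [-0.034   0.3445  0.1142] turn [ 0.0003 -0.9992  0.0002] up unit: y=-1 world yaw 179.8 q6 est -1.59 / 4.88
 jaw 256.8 shift [-0.034   0.3445  0.1142] turn [-0.0001  0.0008  0.0002] up unit: y=-1 world yaw -0.2 q6 est 1.55 / 1.74
```

```bash
python3 -m crank '[[-0.034,0.1,0.114,0,0.001,0,-1],[-0.034,0.22,0.114,0,0.001,0,-1],[-0.034,0.3,0.114,0,0.001,0,-1],[-0.034,0.3,0.114,0,0.001,0,-1],[-0.034,0.3,0.114,0,0.001,0,-1]]'; python3 -c "
from g import *
go(.5992,-.040,.0255,76.8)"
```

```text
time: 6.05
position: [0.6008, -0.0397, 0.0503]
tool_rot: [-0.082, -0.702, 0.703, 0.081]
ft_force: [0.4, -0.2, -0.3]
grip_width: 0.03
t6.05 pos [ 0.6008 -0.0397  0.0503] jaw -103.2 q6 1.55 q1 -0.25 tilt 0.13 deg w 0.0300 f [ 0.4046 -0.2076 -0.32  ]
 jaw 76.8 shift [0.003  0.0496 0.0013] turn [ 0.0011  0.9999 -0.    ] up unit: y=-1 world yaw -180.0 q6 est 4.69 / -1.59
 jaw 256.8 shift [0.003  0.0496 0.0013] turn [-0.     -0.0001 -0.0007] up unit: y=-1 world yaw 0.0 q6 est 1.55 / 1.55
```

```bash
python3 -m crank '[[0.002,0.03,0.001,0,0,0,-1],[0.002,0.045,0.001,0,0,0,-1],[0.002,0.049,0.001,0,0,0,-1],[0.002,0.049,0.001,0,0,0,-1]]'; python3 -c "
from g import *
go(.5992,-.040,.025,76.8)"
```

```text
time: 6.55
position: [0.5987, -0.0386, 0.025]
tool_rot: [-0.081, -0.702, 0.702, 0.081]
ft_force: [-1.2, 0.3, 1.4]
grip_width: 0.0299
t6.55 pos [ 0.5987 -0.0386  0.025 ] jaw -103.1 q6 1.55 q1 -0.25 tilt 0.02 deg w 0.0299 f [-1.1562  0.268   1.4161]
 jaw 76.8 shift [-0.0015  0.      0.0025] turn [-0.0002 -0.9996 -0.    ] up unit: y=-1 world yaw 179.9 q6 est -1.59 / 4.69
 jaw 256.8 shift [-0.0015  0.      0.0025] turn [ 0.      0.0004 -0.0001] up unit: y=-1 world yaw -0.1 q6 est 1.55 / 1.55
```

```bash
python3 -m crank '[[0,0,0.002,0,0,0,-1],[0,0,0.002,0,0,0,0],[0,0,0.002,0,0,0,0.3],[0,0,0.002,0,0,0,0.5],[0,0,0.002,0,0,0,0.5],[0,-0.1,0,0,0,0,1],[0,-0.22,0,0,0,0,1],[0,-0.3,0,0,0,0,1],[0,-0.3,0,0,0,0,1]]'; python3 -c "
from g import *
go(.457,-.031,.14,170.5)
cv2.imwrite('pics/w3.png',vision.camera('wrist'))
cv2.imwrite('pics/t3.png',vision.camera('top'))"
```

```text
time: 7.68
position: [0.6012, -0.0393, 0.1785]
tool_rot: [-0.084, -0.702, 0.703, 0.078]
ft_force: [-0.0, -0.7, -0.1]
grip_width: 0.0862
t7.67 pos [ 0.6012 -0.0393  0.1785] jaw -103.1 q6 1.55 q1 -0.25 tilt 0.50 deg w 0.0862 f [-0.0155 -0.6563 -0.0768]
 jaw 170.5 shift [0.2852 0.0746 0.0493] turn [ 0.0021  0.4798 -0.0023] up unit: y=-1 world yaw -86.4 q6 est 3.05 / 0.04
 jaw 350.5 shift [0.2852 0.0746 0.0493] turn [-0.0023 -0.5202 -0.0021] up unit: y=-1 world yaw 93.6 q6 est -0.09 / 3.19
```

View pics/w3.png

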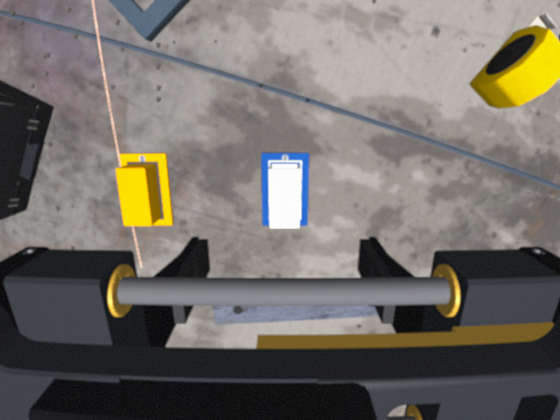

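Run:
```python
from g import *
t=cv2.imread('pics/t3.png');w=cv2.imread('pics/w3.png')
cv2.imwrite('pics/t3c.png',np.hstack([cv2.resize(t[140:230,205:325],None,fx=4,fy=4,interpolation=cv2.INTER_CUBIC)]))
c=cam('wrist')
P=toz(c,[[268,168],[300,168],[300,229],[269,229]],.036)[:,:2];print(P.mean(0),P)
```

```text
[ 0.5952 -0.0393] [[ 0.6282 -0.0315]
 [ 0.6214 -0.0605]
 [ 0.5621 -0.0475]
 [ 0.5691 -0.0178]]
```

View pics/t3c.png

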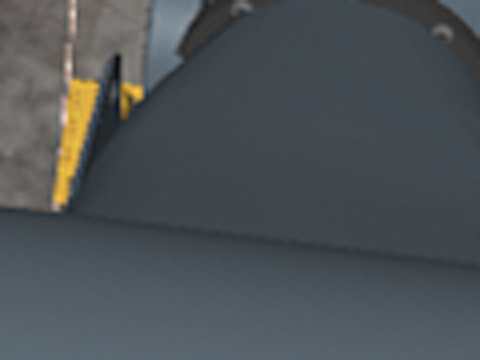

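```bash
python3 -m crank '[[0.285,0.07,0.049,0,-0.52,0,1],[0.285,0.07,0.049,0,-0.52,0,1],[0.285,0.07,0.049,0,-0.52,0,1],[0.285,0.07,0.049,0,-0.52,0,1],[0.285,0.07,0.049,0,-0.52,0,1],[0.285,0.07,0.049,0,-0.52,0,1],[0.285,0.07,0.049,0,-0.52,0,1],[0.285,0.07,0.049,0,-0.52,0,1],[0.285,0.07,0.049,0,-0.52,0,1],[0.285,0.07,0.049,0,-0.52,0,1]]'; python3 -c "
from g import *
go(.457,-.031,.016,170.7)
cv2.imwrite('pics/w4.png',vision.camera('wrist'))
cv2.imwrite('pics/t4.png',vision.camera('top'))
cv2.imwrite('pics/s4.png',vision.camera('scene'))"
```

```text
time: 9.02
position: [0.4531, -0.0299, 0.1382]
tool_rot: [-0.457, 0.541, -0.539, 0.455]
ft_force: [0.1, 0.6, 0.4]
grip_width: 0.087
t9.03 pos [ 0.4531 -0.0299  0.1382] jaw -9.7 q6 -0.14 q1 -0.31 tilt 0.21 deg w 0.0870 f [0.1373 0.6398 0.4494]
 jaw 170.7 shift [0.001  0.2443 0.009 ] turn [0.0003 0.998  0.0018] up unit: y=-1 world yaw -179.6 q6 est 2.99 / -3.28
 jaw 350.7 shift [0.001  0.2443 0.009 ] turn [ 0.0012 -0.002  -0.0002] up unit: y=-1 world yaw 0.4 q6 est -0.15 / -0.14
```

View pics/w4.png

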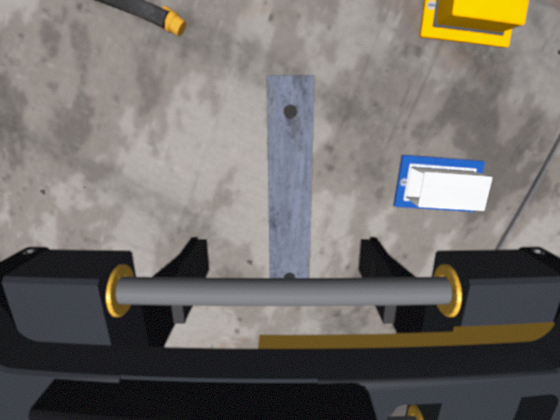

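View pics/t4.png

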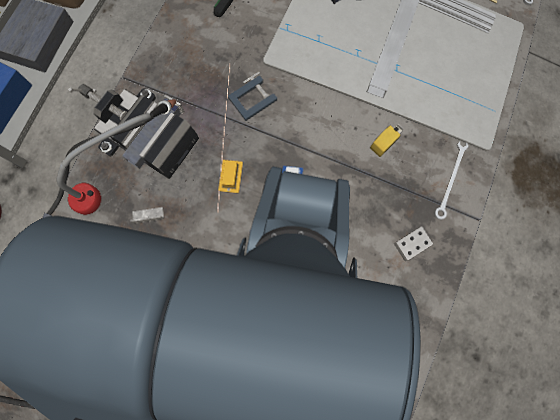

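Run:
```python
from g import *
w=cv2.imread('pics/w4.png')
cv2.imwrite('pics/w4c.png',cv2.resize(w[140:225,380:510],None,fx=6,fy=6,interpolation=cv2.INTER_CUBIC))
c=cam('wrist')
B=toz(c,[[267,75],[314,75],[310.5,275],[270,275]],.01)[:,:2]
mid=(B[0]+B[1])/2; m2=(B[2]+B[3])/2;d=mid-m2;d/=np.linalg.norm(d)
print(B,np.linalg.norm(B[0]-B[1]),np.linalg.norm(B[2]-B[3]),'dir',np.degrees(np.arctan2(d[1],d[0])),'ctr',mid-.11*d)
h=toz(c,[[290,111],[290,278]],.01)[:,:2];print(h,np.linalg.norm(h[0]-mid))
print(proj(c,[.457,-.031,.016]))
```

```text
[[ 0.4578  0.0788]
 [ 0.4965  0.0722]
 [ 0.4666 -0.1123]
 [ 0.4266 -0.1054]] 0.039257832141209904 0.040580819311335024 dir 80.58701695981678 ctr [ 0.4591 -0.033 ]
[[ 0.4719  0.0467]
 [ 0.4458 -0.1122]] 0.02927708412805466
[[287.8432 201.4875]]
```

View pics/w4c.png

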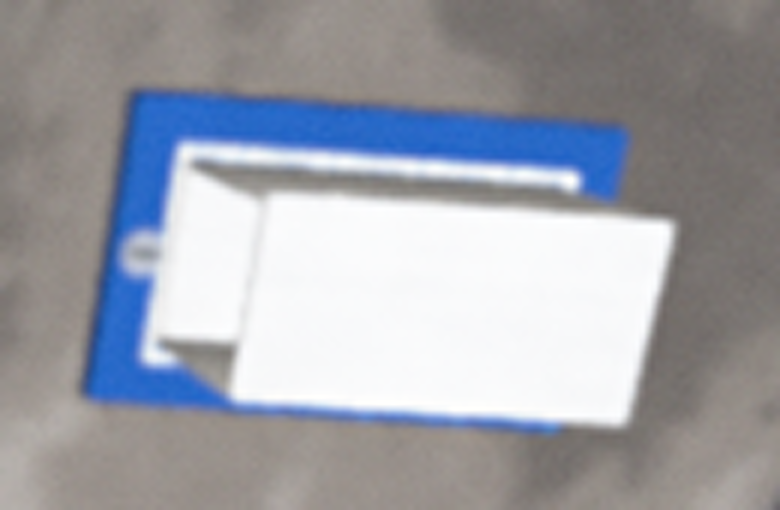

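```bash
python3 -m crank '[[0.003,0.08,0.01,0.001,-0.002,0,1],[0.003,0.16,0.01,0.001,-0.002,0,1],[0.003,0.21,0.01,0.001,-0.002,0,1],[0.003,0.225,0.01,0.001,-0.002,0,1],[0.003,0.225,0.01,0.001,-0.002,0,1]]' 50; python3 -c "
from g import *
go(.458,-.0315,.0165,170.6)"
```

```text
time: 9.8
position: [0.4589, -0.0325, 0.0269]
tool_rot: [0.458, -0.538, 0.539, -0.459]
ft_force: [-0.0, 0.6, 0.5]
grip_width: 0.0877
t9.80 pos [ 0.4589 -0.0325  0.0269] jaw -9.2 q6 -0.15 q1 -0.31 tilt 0.14 deg w 0.0877 f [-0.014   0.5711  0.4688]
 jaw 170.6 shift [-0.0017  0.0208 -0.0022] turn [-0.     -0.999   0.0012] up unit: y=-1 world yaw 179.8 q6 est -3.29 / 2.98
 jaw 350.6 shift [-0.0017  0.0208 -0.0022] turn [-0.0008  0.001  -0.    ] up unit: y=-1 world yaw -0.2 q6 est -0.15 / -0.16
```

```bash
python3 -m crank '[[-0.001,0.012,-0.002,-0.001,0,0,1],[-0.001,0.02,-0.002,-0.001,0,0,1],[-0.001,0.02,-0.002,-0.001,0,0,1],[-0.001,0.02,-0.002,-0.001,0,0,-1],[-0.001,0.02,-0.002,-0.001,0,0,-1],[-0.001,0.02,-0.002,-0.001,0,0,-1],[-0.001,0.02,-0.002,-0.001,0,0,-1],[-0.001,0.02,-0.002,-0.001,0,0,-1],[-0.001,0.02,-0.002,-0.001,0,0,-1]]'; python3 -c "
from g import *
go(.458,-.0315,.0165,170.6)"
```

```text
time: 10.92
position: [0.458, -0.0319, 0.017]
tool_rot: [-0.458, 0.539, -0.538, 0.458]
ft_force: [0.6, 0.4, -0.2]
grip_width: 0.0392
t10.93 pos [ 0.458  -0.0319  0.017 ] jaw -9.2 q6 -0.15 q1 -0.31 tilt 0.01 deg w 0.0392 f [ 0.6     0.4199 -0.1668]
 jaw 170.6 shift [-0.0007  0.001  -0.0002] turn [-0.     -0.9989 -0.0001] up unit: y=-1 world yaw 179.8 q6 est -3.29 / 2.98
 jaw 350.6 shift [-0.0007  0.001  -0.0002] turn [ 0.0001  0.0011 -0.    ] up unit: y=-1 world yaw -0.2 q6 est -0.15 / -0.16
```

```bash
python3 -m crank '[[0,-0.04,0,0,0,0,-1],[0,-0.12,0,0,0,0,-1],[0,-0.22,0,0,0,0,-1],[0,-0.22,0,0,0,0,-1]]'; python3 -c "
from g import *
go(.6161,.0327,.11,166.9)
cv2.imwrite('pics/w5.png',vision.camera('wrist'))
"
```

```text
time: 11.42
position: [0.4598, -0.0323, 0.1292]
tool_rot: [0.457, -0.536, 0.54, -0.46]
ft_force: [0.4, -0.0, -6.9]
grip_width: 0.0392
t11.43 pos [ 0.4598 -0.0323  0.1292] jaw -9.2 q6 -0.15 q1 -0.31 tilt 0.38 deg w 0.0392 f [ 0.4012 -0.0026 -6.891 ]
 jaw 166.9 shift [-0.1783  0.0401  0.2875] turn [ 0.0004 -0.9782  0.0033] up unit: y=-1 world yaw 176.1 q6 est -3.10 / 2.80
 jaw 346.9 shift [-0.1783  0.0401  0.2875] turn [-0.0021  0.0218  0.0003] up unit: y=-1 world yaw -3.9 q6 est 0.04 / -0.34
```

View pics/w5.png

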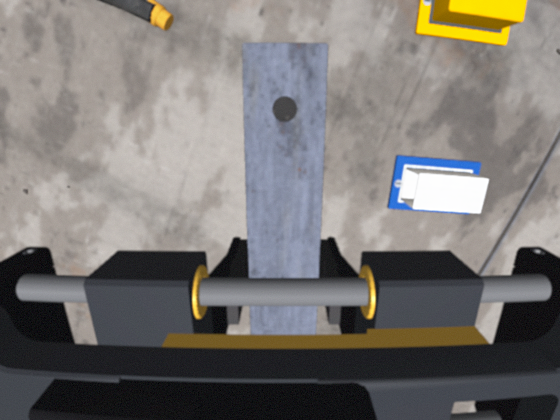

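Run:
```python
from g import *
o,M=state();c=cam('wrist',o);p=np.array(o['position'])
P=toz(c,[[243,44],[327,44],[249,240],[321,240]],p[2]-.007)
print(((P-p)@M).round(4))
P=toz(c,[[428,168],[488,178],[482,214],[414,208]],.036)[:,:2];print(P.mean(0),P)
P=toz(c,[[397,155],[480,162],[389,207]],.006)[:,:2];print((P[1]+P[2])/2,P)
```

```text
[[-0.1087  0.0069 -0.019 ]
 [-0.1087  0.007   0.0195]
 [-0.012   0.007  -0.0191]
 [-0.0119  0.007   0.0197]]
[ 0.5973 -0.0379] [[ 0.5767 -0.0144]
 [ 0.6265 -0.0304]
 [ 0.6221 -0.0609]
 [ 0.564  -0.0459]]
[ 0.5955 -0.0383] [[ 0.5629 -0.0062]
 [ 0.6382 -0.0239]
 [ 0.5527 -0.0527]]
```

```bash
python3 -m crank '[[-0.06,0.01,0.1,0,0.01,0,-1],[-0.12,0.02,0.2,0,0.022,0,-1],[-0.181,0.03,0.287,0,0.022,0,-1],[-0.181,0.03,0.287,0,0.022,0,-1],[-0.181,0.03,0.287,0,0.022,0,-1],[-0.181,0.03,0.287,0,0.022,0,-1]]'; python3 -c "
from g import *
go(.6164,.034,.056,166.9)
cv2.imwrite('pics/w6.png',vision.camera('wrist'))
cv2.imwrite('pics/s6.png',vision.camera('scene'))
go(.6164,.034,.056,166.9)
"
```

```text
time: 12.22
position: [0.6116, 0.0343, 0.1101]
tool_rot: [-0.441, 0.555, -0.553, 0.438]
ft_force: [-1.0, 0.3, -6.8]
grip_width: 0.0394
t12.22 pos [0.6116 0.0343 0.1101] jaw -13.2 q6 0.10 q1 -0.13 tilt 0.31 deg w 0.0394 f [-1.049   0.2547 -6.7642]
 jaw 166.9 shift [-0.0016  0.1081  0.01  ] turn [-0.0003  0.9995  0.0027] up unit: y=-1 world yaw -179.9 q6 est 3.24 / -3.03
 jaw 346.9 shift [-0.0016  0.1081  0.01  ] turn [ 0.0017 -0.0005  0.0002] up unit: y=-1 world yaw 0.1 q6 est 0.10 / 0.11
t12.32 pos [0.6128 0.0341 0.1113] jaw -13.2 q6 0.10 q1 -0.13 tilt 0.13 deg w 0.0390 f [ 0.6489  0.062  -6.4926]
 jaw 166.9 shift [-0.0015  0.1106  0.0073] turn [-0.0002  0.9994  0.0011] up unit: y=-1 world yaw -179.9 q6 est 3.24 / -3.04
 jaw 346.9 shift [-0.0015  0.1106  0.0073] turn [ 0.0007 -0.0006  0.0001] up unit: y=-1 world yaw 0.1 q6 est 0.10 / 0.11
```

View pics/s6.png

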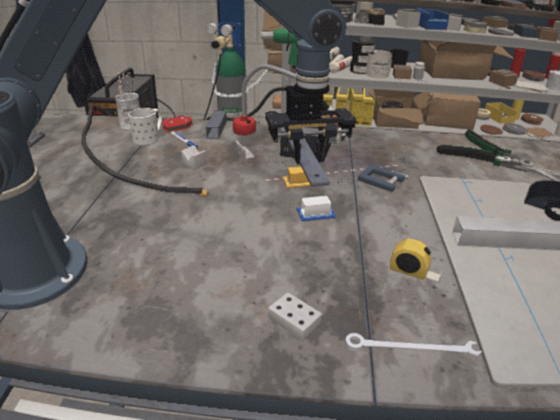

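View pics/w6.png

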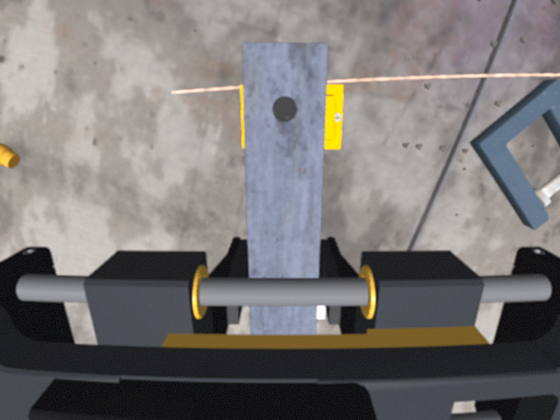

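Run:
```python
from g import *
o,M=state();c=cam('wrist',o)
P=toz(c,[[343,84],[342,149],[241,86],[241.5,148]],.006)[:,:2];print(P)
u=np.array([np.cos(np.radians(166.8)),np.sin(np.radians(166.8))])
print('rest ctr est',(P[0]+P[1])/2+.04*u)
```

```text
[[0.6795 0.1201]
 [0.6696 0.0711]
 [0.6027 0.1366]
 [0.5906 0.0904]]
rest ctr est [0.6356 0.1047]
```

```bash
python3 -m crank '[[-0.0015,0.03,0.008,0.001,0,0,-1],[-0.0015,0.06,0.008,0.001,0,0,-1],[-0.0015,0.08,0.008,0.001,0,0,-1],[-0.0015,0.095,0.008,0.001,0,0,-1],[-0.0015,0.1,0.008,0.001,0,0,-1],[-0.0015,0.1,0.008,0.001,0,0,-1]]'; python3 -c "
from g import *
go(.6168,.034,.053,166.9)
"
```

```text
time: 13.08
position: [0.6184, 0.0343, 0.062]
tool_rot: [0.439, -0.553, 0.555, -0.44]
ft_force: [0.4, -0.2, -6.9]
grip_width: 0.0394
t13.07 pos [0.6184 0.0343 0.062 ] jaw -13.2 q6 0.11 q1 -0.12 tilt 0.18 deg w 0.0394 f [ 0.365  -0.2375 -6.9166]
 jaw 166.9 shift [ 0.0014  0.018  -0.003 ] turn [-0.      0.9997 -0.0016] up unit: y=-1 world yaw -179.9 q6 est 3.25 / -3.03
 jaw 346.9 shift [ 0.0014  0.018  -0.003 ] turn [-0.001  -0.0003  0.    ] up unit: y=-1 world yaw 0.1 q6 est 0.10 / 0.11
```

```bash
python3 -m crank '[[0.001,0.008,-0.002,-0.001,0,0,-1],[0.001,0.012,-0.002,-0.001,0,0,-1],[0.001,0.015,-0.002,-0.001,0,0,-1],[0.001,0.017,-0.002,-0.001,0,0,-1],[0.001,0.017,-0.002,-0.001,0,0,-1]]'; python3 -c "
from g import *
go(.6168,.034,.053,166.9)
"
```

```text
time: 13.7
position: [0.6172, 0.0341, 0.0535]
tool_rot: [-0.439, 0.554, -0.554, 0.439]
ft_force: [-0.1, -0.4, -6.6]
grip_width: 0.039
t13.70 pos [0.6172 0.0341 0.0535] jaw -13.2 q6 0.10 q1 -0.13 tilt 0.00 deg w 0.0390 f [-0.059  -0.4289 -6.6155]
 jaw 166.9 shift [ 0.0003  0.001  -0.0008] turn [-0.      0.9997  0.    ] up unit: y=-1 world yaw -179.9 q6 est 3.24 / -3.04
 jaw 346.9 shift [ 0.0003  0.001  -0.0008] turn [ 0.     -0.0003  0.    ] up unit: y=-1 world yaw 0.1 q6 est 0.10 / 0.11
```

```bash
python3 -m crank '[[0,0.001,0,0,0,0,-1],[0,0.002,0,0,0,0,-1],[0,0.002,0,0,0,0,-1]]'; python3 -c "
from g import *
go(.6168,.034,.053,166.9)
"
```

```text
time: 14.08
position: [0.6174, 0.0341, 0.0531]
tool_rot: [0.439, -0.554, 0.554, -0.44]
ft_force: [-1.0, 0.7, -0.9]
grip_width: 0.039
t14.07 pos [0.6174 0.0341 0.0531] jaw -13.2 q6 0.10 q1 -0.13 tilt 0.02 deg w 0.0390 f [-0.9909  0.7232 -0.929 ]
 jaw 166.9 shift [ 0.0004  0.0002 -0.0011] turn [ 0.      0.9997 -0.0002] up unit: y=-1 world yaw -179.9 q6 est 3.24 / -3.04
 jaw 346.9 shift [ 0.0004  0.0002 -0.0011] turn [-0.0001 -0.0003 -0.    ] up unit: y=-1 world yaw 0.1 q6 est 0.10 / 0.11
```

Seated. Release, lift and back off towards the setting block.

```bash
python3 -m crank '[[0,0,0,0,0,0,0.2],[0,0,0,0,0,0,0.5],[0,0,0,0,0,0,0.8],[0,0,0,0,0,0,1],[0,-0.05,0,0,0,0,1],[0,-0.15,0,0,0,0,1],[0,-0.25,0,0,0,0,1],[0,-0.25,0,0,0,0,1],[0,-0.25,0,0,0,0,1]]'; python3 -c "
from g import *
go(.411,-.308,.18,26)
cv2.imwrite('pics/w7.png',vision.camera('wrist'))
"
```

```text
time: 15.2
position: [0.6166, 0.0342, 0.1773]
tool_rot: [-0.44, 0.554, -0.554, 0.439]
ft_force: [-0.3, 0.0, -0.0]
grip_width: 0.0867
t15.20 pos [0.6166 0.0342 0.1773] jaw -13.2 q6 0.10 q1 -0.13 tilt 0.05 deg w 0.0867 f [-0.3407  0.0148 -0.0405]
 jaw 26 shift [ 0.7599 -0.0052 -0.2448] turn [ 0.0003 -0.2175 -0.    ] up unit: y=-1 world yaw 39.2 q6 est -1.28 / 1.49
 jaw 206 shift [ 0.7599 -0.0052 -0.2448] turn [0.0001 0.7825 0.0003] up unit: y=-1 world yaw -140.8 q6 est 1.86 / -1.66
```

View pics/w7.png

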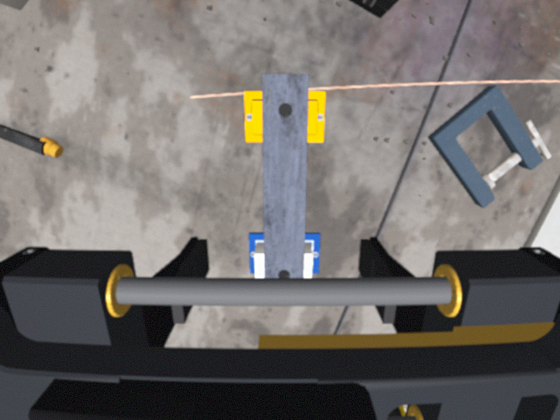

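```bash
python3 - <<'E'
from g import *
o,M=state();c=cam('wrist',o)
r=toz(c,[[250.5,118],[320,117]],.006)[:,:2];print('rest',r.mean(0))
pd=toz(c,[[254,256],[318,256]],.006)[:,:2];print('pad',pd.mean(0))
b=toz(c,[[262.5,74],[308,74],[265,200],[306,200]],.046)[:,:2];m=(b[0]+b[1])/2;n=(b[2]+b[3])/2
d=(m-n)/np.linalg.norm(m-n);print('bar',m-.11*d,np.degrees(np.arctan2(d[1],d[0])),np.linalg.norm(b[0]-b[1]))
E
python3 -m crank '[[0.76,0,-0.245,0,-0.22,0,1],[0.76,0,-0.245,0,-0.22,0,1],[0.76,0,-0.245,0,-0.22,0,1],[0.76,0,-0.245,0,-0.22,0,1],[0.76,0,-0.245,0,-0.22,0,1],[0.76,0,-0.245,0,-0.22,0,1],[0.76,0,-0.245,0,-0.22,0,1],[0.76,0,-0.245,0,-0.22,0,1],[0.76,0,-0.245,0,-0.22,0,1]]'
python3 -c "
from g import *
go(.411,-.308,.024,25)
cv2.imwrite('pics/w8.png',vision.camera('wrist'))
go(.411,-.308,.024,25)
cv2.imwrite('pics/t8.png',vision.camera('top'))
"
```

```text
rest [0.6336 0.1045]
pad [ 0.6003 -0.0427]
bar [0.617  0.0328] 77.01422353161844 0.038173504390664616
time: 16.38
position: [0.4109, -0.307, 0.1763]
tool_rot: [-0.6, 0.374, -0.371, 0.602]
ft_force: [0.8, 0.9, -0.0]
grip_width: 0.0868
t16.38 pos [ 0.4109 -0.307   0.1763] jaw 26.4 q6 -1.32 q1 -0.86 tilt 0.20 deg w 0.0868 f [ 0.7834  0.888  -0.0393]
 jaw 25 shift [ 0.003   0.3046 -0.0006] turn [ 0.0001  0.0079 -0.0011] up unit: y=-1 world yaw -1.4 q6 est -1.30 / -1.34
 jaw 205 shift [ 0.003   0.3046 -0.0006] turn [-0.0017 -0.9921 -0.0002] up unit: y=-1 world yaw 178.6 q6 est -4.44 / 1.80
t16.43 pos [ 0.4113 -0.3066  0.1766] jaw 26.5 q6 -1.32 q1 -0.86 tilt 0.16 deg w 0.0869 f [ 0.2139 -0.3428  0.5925]
 jaw 25 shift [ 0.003   0.3051 -0.0016] turn [ 0.0001  0.0082 -0.0009] up unit: y=-1 world yaw -1.5 q6 est -1.30 / -1.34
 jaw 205 shift [ 0.003   0.3051 -0.0016] turn [-0.0014 -0.9918 -0.0002] up unit: y=-1 world yaw 178.5 q6 est -4.44 / 1.80
```

View pics/w8.png

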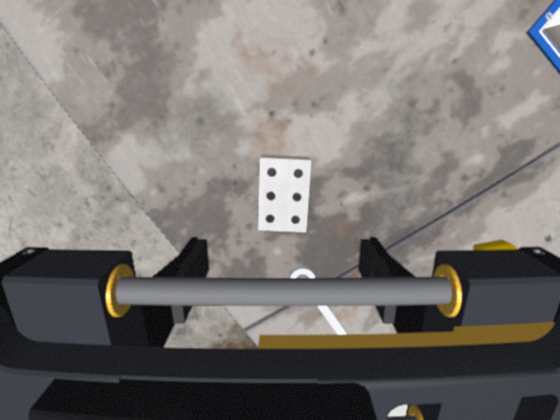

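View pics/t8.png

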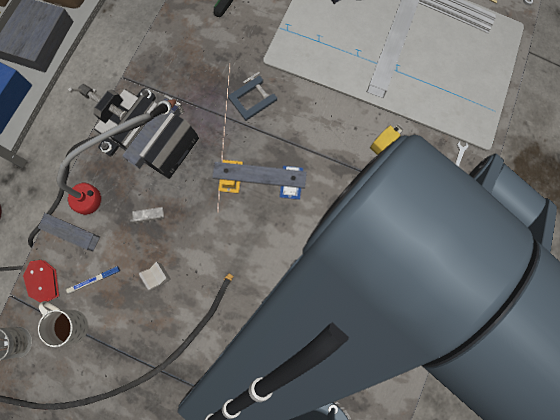

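Run:
```python
from g import *
o,M=state();c=cam('wrist',o)
P=toz(c,[[260,157.5],[311,159],[308,233],[258,231]],.025)[:,:2];e=np.roll(P,-1,0)-P
print(P.mean(0),np.linalg.norm(e,axis=1),np.degrees(np.arctan2(e[:,1],e[:,0]))%180)
H=toz(c,[[272,173],[298,174],[296,220],[270,218]],.025)[:,:2];e=np.roll(H,-1,0)-H
print(H.mean(0),np.linalg.norm(e,axis=1),np.degrees(np.arctan2(e[:,1],e[:,0]))%180)
go(.411,-.308,.024,24.4)
```

```text
[ 0.4131 -0.3091] [0.0493 0.0768 0.0518 0.0761] [ 24.8059 115.6134  24.0244 113.7109]
[ 0.413  -0.3095] [0.0255 0.0478 0.0266 0.0466] [ 24.2541 114.8013  21.8245 113.3868]
t16.48 pos [ 0.4116 -0.3065  0.1768] jaw 26.5 q6 -1.32 q1 -0.86 tilt 0.13 deg w 0.0870 f [ 0.3032 -0.1783 -0.9728]
 jaw 24.4 shift [ 0.0028  0.3056 -0.0023] turn [ 0.0001  0.0118 -0.0007] up unit: y=-1 world yaw -2.1 q6 est -1.29 / -1.36
 jaw 204.4 shift [ 0.0028  0.3056 -0.0023] turn [-0.0011 -0.9882 -0.0002] up unit: y=-1 world yaw 177.9 q6 est -4.43 / 1.79
```

```bash
python3 -m crank '[[0.003,0.08,0,0,0.009,0,1],[0.003,0.18,0,0,0.009,0,1],[0.003,0.26,0,0,0.009,0,1],[0.003,0.295,0,0,0.009,0,1],[0.003,0.295,0,0,0.009,0,1]]'
python3 -c "
from g import *
go(.4122,-.308,.0175,24.8)
"
```

```text
time: 17.1
position: [0.4121, -0.3074, 0.0287]
tool_rot: [-0.596, 0.381, -0.379, 0.597]
ft_force: [0.6, -0.4, -1.2]
grip_width: 0.087
t17.10 pos [ 0.4121 -0.3074  0.0287] jaw 24.9 q6 -1.29 q1 -0.86 tilt 0.22 deg w 0.0870 f [ 0.6226 -0.4424 -1.2456]
 jaw 24.8 shift [ 0.0013  0.0223 -0.0002] turn [ 0.0003  0.0008 -0.0012] up unit: y=-1 world yaw -0.1 q6 est -1.29 / -1.30
 jaw 204.8 shift [ 0.0013  0.0223 -0.0002] turn [-0.0019 -0.9992 -0.0005] up unit: y=-1 world yaw 179.9 q6 est -4.43 / 1.85
```

```bash
python3 -m crank '[[0.001,0.015,0,0,0.001,0,1],[0.001,0.021,0,0,0.001,0,1],[0.001,0.021,0,0,0.001,0,1],[0.001,0.021,0,0,0.001,0,-1],[0.001,0.021,0,0,0.001,0,-1],[0.001,0.021,0,0,0.001,0,-1],[0.001,0.021,0,0,0.001,0,-1],[0.001,0.021,0,0,0.001,0,-1]]' 55
python3 -c "
from g import *
go(.6,-.0405,.16,-13.1)
"
```

```text
time: 18.1
position: [0.4124, -0.3099, 0.0196]
tool_rot: [0.595, -0.382, 0.382, -0.595]
ft_force: [-0.8, -0.6, 1.0]
grip_width: 0.0495
t18.10 pos [ 0.4124 -0.3099  0.0196] jaw 24.6 q6 -1.29 q1 -0.86 tilt 0.01 deg w 0.0495 f [-0.8138 -0.6426  0.961 ]
 jaw -13.1 shift [-0.3332 -0.2809  0.5658] turn [-0.      0.2097  0.    ] up unit: y=-1 world yaw -37.7 q6 est -0.06 / -2.53
 jaw 166.9 shift [-0.3332 -0.2809  0.5658] turn [ 0.     -0.7903  0.    ] up unit: y=-1 world yaw 142.3 q6 est -3.20 / 0.61
```

```bash
python3 -m crank '[[0,-0.06,0,0,0,0,-1],[0,-0.15,0,0,0,0,-1],[0,-0.25,0,0,0,0,-1],[0,-0.25,0,0,0,0,-1],[0,-0.25,0,0,0,0,-1]]'
python3 -c "
from g import *
go(.6,-.0405,.14,-13.1)
o,M=state();c=cam('wrist',o);p=o['position']
cv2.imwrite('pics/w9.png',vision.camera('wrist'))
"
```

```text
time: 18.73
position: [0.4111, -0.3084, 0.1429]
tool_rot: [-0.595, 0.383, -0.38, 0.596]
ft_force: [1.1, -0.2, -8.1]
grip_width: 0.0498
t18.73 pos [ 0.4111 -0.3084  0.1429] jaw 24.6 q6 -1.29 q1 -0.86 tilt 0.24 deg w 0.0498 f [ 1.0854 -0.1695 -8.1013]
 jaw -13.1 shift [-0.3295  0.0065  0.5669] turn [ 0.0008  0.2097 -0.0011] up unit: y=-1 world yaw -37.7 q6 est -0.06 / -2.53
 jaw 166.9 shift [-0.3295  0.0065  0.5669] turn [-0.0014 -0.7903 -0.001 ] up unit: y=-1 world yaw 142.3 q6 est -3.20 / 0.62
```

View pics/w9.png

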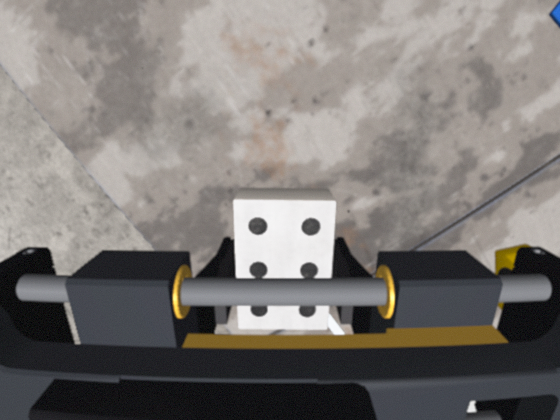

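Run:
```python
from g import *
o,M=state();c=cam('wrist',o);p=np.array(o['position'])
P=toz(c,[[234,199],[335,199],[330,328],[238,328],[258,226],[311,226],[258,270],[309,270]],p[2]+.0054)
print(((P-p)@M).round(4))
```

```text
[[-0.0388 -0.0051 -0.0242]
 [-0.0387 -0.0052  0.0239]
 [ 0.0349 -0.0056  0.0249]
 [ 0.0349 -0.0056 -0.0257]
 [-0.0251 -0.0052 -0.0131]
 [-0.025  -0.0053  0.0128]
 [-0.001  -0.0054 -0.0137]
 [-0.001  -0.0054  0.0124]]
```

```bash
python3 -m crank '[[-0.33,0,0.567,0,0.21,0,-1],[-0.33,0,0.567,0,0.21,0,-1],[-0.33,0,0.567,0,0.21,0,-1],[-0.33,0,0.567,0,0.21,0,-1],[-0.33,0,0.567,0,0.21,0,-1],[-0.33,0,0.567,0,0.21,0,-1],[-0.33,0,0.567,0,0.21,0,-1]]'
python3 -c "
from g import *
go(.5997,-.0425,.075,-13.1)
o,M=state()
cv2.imwrite('pics/w10.png',vision.camera('wrist'))
"
```

```text
time: 19.65
position: [0.6009, -0.0384, 0.1413]
tool_rot: [-0.441, 0.554, -0.552, 0.44]
ft_force: [-0.7, -0.3, -8.0]
grip_width: 0.0495
t19.65 pos [ 0.6009 -0.0384  0.1413] jaw -12.9 q6 -0.02 q1 -0.25 tilt 0.27 deg w 0.0495 f [-0.7301 -0.2713 -7.9936]
 jaw -13.1 shift [0.0086 0.1325 0.0001] turn [ 0.0015  0.0011 -0.0002] up unit: y=-1 world yaw -0.2 q6 est -0.03 / -0.02
 jaw 166.9 shift [0.0086 0.1325 0.0001] turn [-0.0004 -0.9989 -0.0023] up unit: y=-1 world yaw 179.8 q6 est -3.17 / 3.12
```

View pics/w10.png

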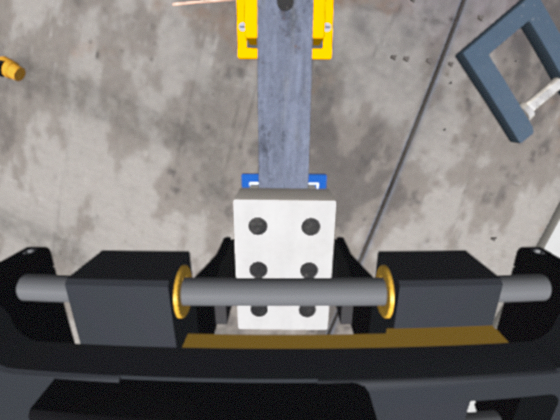

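Aligned with the bar (block cols 234–335, bar 258–311, both centred near 285). Lower.

```bash
python3 -m crank '[[0.006,0.04,0,0,0.001,0,-1],[0.006,0.09,0,0,0.001,0,-1],[0.006,0.12,0,0,0.001,0,-1],[0.006,0.133,0,0,0.001,0,-1],[0.006,0.133,0,0,0.001,0,-1],[0.006,0.133,0,0,0.001,0,-1]]'
python3 -c "
from g import *
go(.5997,-.0425,.0656,-13.1)
"
```

```text
time: 20.45
position: [0.6012, -0.0449, 0.0788]
tool_rot: [0.438, -0.554, 0.555, -0.439]
ft_force: [-0.2, 0.1, -7.0]
grip_width: 0.0494
t20.45 pos [ 0.6012 -0.0449  0.0788] jaw -13.3 q6 -0.03 q1 -0.26 tilt 0.10 deg w 0.0494 f [-0.1642  0.0927 -7.038 ]
 jaw -13.1 shift [-0.0039  0.0264 -0.0041] turn [-0.0005 -0.0013  0.    ] up unit: y=-1 world yaw 0.2 q6 est -0.03 / -0.03
 jaw 166.9 shift [-0.0039  0.0264 -0.0041] turn [-0.      0.9987 -0.0009] up unit: y=-1 world yaw -179.8 q6 est 3.11 / -3.17
```

```bash
python3 -m crank '[[-0.003,0.01,-0.002,0,-0.001,0,-1],[-0.003,0.018,-0.002,0,-0.001,0,-1],[-0.003,0.023,-0.002,0,-0.001,0,-1],[-0.003,0.023,-0.002,0,-0.001,0,-1]]'
python3 -c "
from g import *
go(.5997,-.0425,.0656,-13.1)
"
```

```text
time: 20.95
position: [0.5997, -0.0428, 0.0663]
tool_rot: [-0.44, 0.554, -0.554, 0.439]
ft_force: [0.5, -0.2, -7.3]
grip_width: 0.0494
t20.95 pos [ 0.5997 -0.0428  0.0663] jaw -13.1 q6 -0.03 q1 -0.26 tilt 0.03 deg w 0.0494 f [ 0.5075 -0.2408 -7.3002]
 jaw -13.1 shift [-0.0007  0.0013 -0.0002] turn [ 0.0002 -0.0003  0.    ] up unit: y=-1 world yaw 0.0 q6 est -0.03 / -0.03
 jaw 166.9 shift [-0.0007  0.0013 -0.0002] turn [-0.      0.9997  0.0003] up unit: y=-1 world yaw -180.0 q6 est 3.11 / -3.17
```

```bash
python3 -m crank '[[0,0.001,0,0,0,0,-1],[0,0.002,0,0,0,0,-1],[0,0.002,0,0,0,0,-1]]'
python3 -c "
from g import *
go(.5997,-.0425,.0656,-13.1)
"
```

```text
time: 21.32
position: [0.6, -0.043, 0.0656]
tool_rot: [0.439, -0.554, 0.554, -0.439]
ft_force: [0.9, 0.0, -6.8]
grip_width: 0.05
t21.32 pos [ 0.6    -0.043   0.0656] jaw -13.2 q6 -0.03 q1 -0.26 tilt 0.02 deg w 0.0500 f [ 0.885   0.039  -6.7669]
 jaw -13.1 shift [-0.0008  0.0001 -0.0008] turn [-0.0001 -0.0003  0.    ] up unit: y=-1 world yaw 0.1 q6 est -0.03 / -0.03
 jaw 166.9 shift [-0.0008  0.0001 -0.0008] turn [-0.      0.9997 -0.0001] up unit: y=-1 world yaw -179.9 q6 est 3.11 / -3.17
```

```bash
python3 -m crank '[[0,0.001,0,0,0,0,-1],[0,0.003,0,0,0,0,-1],[0,0.003,0,0,0,0,-1]]'
python3 -c "
from g import *
go(.5997,-.0425,.0656,-13.1)
"
```

```text
time: 21.7
position: [0.6, -0.043, 0.0656]
tool_rot: [0.439, -0.554, 0.554, -0.44]
ft_force: [-3.1, 0.5, 5.8]
grip_width: 0.0493
t21.70 pos [ 0.6    -0.043   0.0656] jaw -13.1 q6 -0.03 q1 -0.26 tilt 0.04 deg w 0.0493 f [-3.0771  0.4548  5.7668]
 jaw -13.1 shift [-0.0007 -0.0001 -0.0008] turn [-0.0002 -0.0003  0.0001] up unit: y=-1 world yaw 0.0 q6 est -0.03 / -0.03
 jaw 166.9 shift [-0.0007 -0.0001 -0.0008] turn [-0.0001  0.9997 -0.0003] up unit: y=-1 world yaw -180.0 q6 est 3.11 / -3.17
```

```bash
python3 -m crank '[[0,-0.002,0,0,0,0,-1],[0,-0.002,0,0,0,0,0],[0,-0.002,0,0,0,0,0.5],[0,-0.002,0,0,0,0,1],[0,-0.002,0,0,0,0,1],[0,-0.08,0,0,0,0,1],[0,-0.18,0,0,0,0,1],[0,-0.25,0,0,0,0,1],[0,-0.25,0,0,0,0,1]]'
python3 -c "
from g import *
go(.411,.305,.18,116.5)
o,M=state()
cv2.imwrite('pics/w11.png',vision.camera('wrist'))
cv2.imwrite('pics/s11.png',vision.camera('scene'))
"
```

```text
time: 22.82
position: [0.6023, -0.0434, 0.1925]
tool_rot: [0.438, -0.552, 0.556, -0.441]
ft_force: [0.3, 0.7, -0.1]
grip_width: 0.0868
t22.82 pos [ 0.6023 -0.0434  0.1925] jaw -13.1 q6 -0.03 q1 -0.26 tilt 0.47 deg w 0.0868 f [ 0.3498  0.7399 -0.1472]
 jaw 116.5 shift [-0.5916  0.0205 -0.5313] turn [-0.0013 -0.7203  0.003 ] up unit: y=-1 world yaw 129.6 q6 est -1.58 / 1.52
 jaw 296.5 shift [-0.5916  0.0205 -0.5313] turn [-0.0024  0.2797 -0.0011] up unit: y=-1 world yaw -50.4 q6 est 1.56 / -1.62
```

View pics/w11.png

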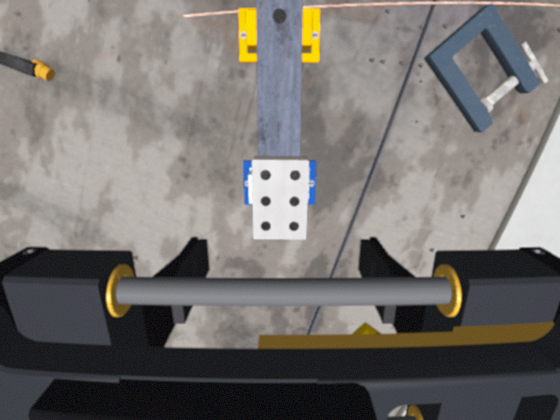

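```bash
python3 -m crank '[[-0.592,0.02,-0.531,0,0.28,0,1],[-0.592,0.02,-0.531,0,0.28,0,1],[-0.592,0.02,-0.531,0,0.28,0,1],[-0.592,0.02,-0.531,0,0.28,0,1],[-0.592,0.02,-0.531,0,0.28,0,1],[-0.592,0.02,-0.531,0,0.28,0,1],[-0.592,0.02,-0.531,0,0.28,0,1],[-0.592,0.02,-0.531,0,0.28,0,1],[-0.592,0.02,-0.531,0,0.28,0,1],[-0.592,0.02,-0.531,0,0.28,0,1]]'
python3 -c "
from g import *
go(.411,.305,.035,116.5)
o,M=state()
cv2.imwrite('pics/w12.png',vision.camera('wrist'))
cv2.imwrite('pics/t12.png',vision.camera('top'))
"
```

```text
time: 24.18
position: [0.4094, 0.3046, 0.1786]
tool_rot: [0.161, -0.688, 0.689, -0.161]
ft_force: [0.7, 0.2, -0.1]
grip_width: 0.0867
t24.18 pos [0.4094 0.3046 0.1786] jaw -63.7 q6 1.53 q1 0.42 tilt 0.05 deg w 0.0867 f [ 0.6822  0.2212 -0.1196]
 jaw 116.5 shift [-0.0035  0.2872  0.0007] turn [-0.0004  0.9991 -0.0001] up unit: y=-1 world yaw -179.8 q6 est 4.67 / -1.61
 jaw 296.5 shift [-0.0035  0.2872  0.0007] turn [-0.0001 -0.0009  0.0002] up unit: y=-1 world yaw 0.2 q6 est 1.53 / 1.54
```

View pics/w12.png

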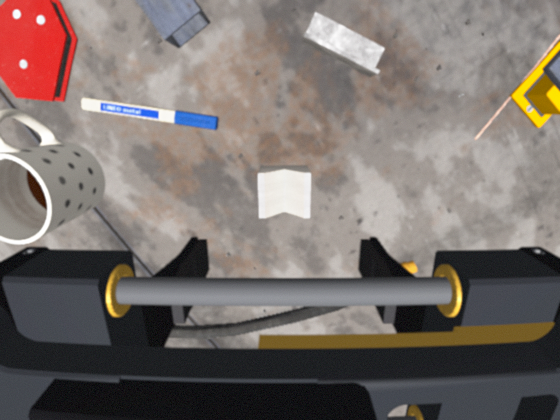

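View pics/t12.png

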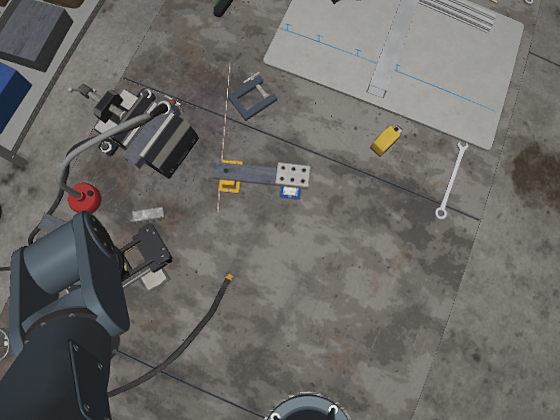

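Run:
```python
from g import *
o,M=state();c=cam('wrist',o);p=np.array(o['position'])
P=toz(c,[[258,171],[311,171],[311,217],[259,217]],.042);e=np.roll(P,-1,0)-P
print(P.mean(0),np.linalg.norm(e,axis=1),np.degrees(np.arctan2(e[:,1],e[:,0]))%180)
for z in (.04,.09):print(((toz(c,[[103,180],[50,215],[95,215]],z)-p)@M)[:,[0,2]])
t=cam('top');print(toz(t,[[75,328],[58,328]],.09))
# setting block from top
t12=cv2.imread('pics/t12.png');cv2.imwrite('pics/t12c.png',cv2.resize(t12[145:215,205:325],None,fx=6,fy=6,interpolation=cv2.INTER_CUBIC))
```

```text
[0.412  0.3045 0.042 ] [0.0491 0.0451 0.0504 0.0451] [116.2765  27.7319 116.2605  26.1903]
[[-0.0166 -0.1737]
 [ 0.0192 -0.2371]
 [ 0.019  -0.1882]]
[[-0.0274 -0.1434]
 [ 0.0021 -0.1957]
 [ 0.002  -0.1554]]
[[0.3118 0.4738 0.09  ]
 [0.3153 0.5133 0.09  ]]
```

View pics/t12c.png

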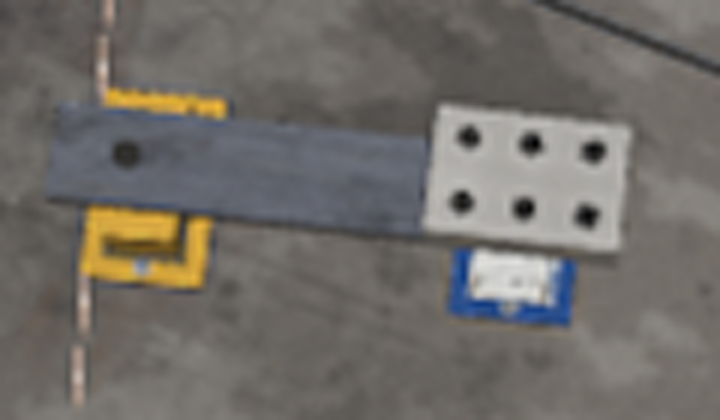

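Run:
```python
from g import *
t=cam('top')
f=lambda a:np.array(a,float)/6+[205,145]
P=toz(t,f([(440,105),(632,127),(618,248),(425,232)]),.071)[:,:2];print('set',P.mean(0),np.degrees(np.arctan2(*(P[0]-P[1])[::-1])))
H=toz(t,f([(470,137),(594,151),(587,215),(461,202)]),.071)[:,:2];print(H.mean(0))
B=toz(t,f([(58,102),(48,198)]),.046)[:,:2];print('bar end',B, B.mean(0)-.11*np.array([np.cos(1.344),np.sin(1.344)]))
go(.4115,.3048,.032,116.4)
```

```text
set [ 0.5989 -0.0414] 76.0819851310519
[ 0.5995 -0.0412]
bar end [[0.6603 0.1377]
 [0.6215 0.1452]] [0.6161 0.0342]
t24.27 pos [0.4094 0.3047 0.1788] jaw -63.7 q6 1.53 q1 0.42 tilt 0.02 deg w 0.0870 f [0.2723 0.6555 0.559 ]
 jaw 116.4 shift [-0.0038  0.2937  0.0017] turn [-0.0001  0.9996 -0.0001] up unit: y=-1 world yaw -179.9 q6 est 4.67 / -1.61
 jaw 296.4 shift [-0.0038  0.2937  0.0017] turn [-0.     -0.0004  0.0001] up unit: y=-1 world yaw 0.1 q6 est 1.53 / 1.54
```

```bash
python3 -m crank '[[-0.004,0.08,0.001,0,0,0,1],[-0.004,0.18,0.001,0,0,0,1],[-0.004,0.26,0.001,0,0,0,1],[-0.004,0.29,0.001,0,0,0,1],[-0.004,0.29,0.001,0,0,0,1]]'
python3 -c "
from g import *
go(.4118,.3047,.022,116.3)
"
```

```text
time: 24.9
position: [0.4109, 0.3057, 0.0336]
tool_rot: [0.162, -0.688, 0.689, -0.161]
ft_force: [-0.7, -0.3, -0.0]
grip_width: 0.0874
t24.90 pos [0.4109 0.3057 0.0336] jaw -63.6 q6 1.53 q1 0.42 tilt 0.08 deg w 0.0874 f [-0.7338 -0.2763 -0.0272]
 jaw 116.3 shift [-0.0008  0.0232  0.0026] turn [ 0.0007 -0.9995 -0.    ] up unit: y=-1 world yaw 179.9 q6 est -1.61 / 4.67
 jaw 296.3 shift [-0.0008  0.0232  0.0026] turn [0.     0.0005 0.0004] up unit: y=-1 world yaw -0.1 q6 est 1.53 / 1.53
```

```bash
python3 -m crank '[[-0.001,0.014,0.002,0,0,0,1],[-0.001,0.02,0.002,0,0,0,1],[-0.001,0.02,0.002,0,0,0,1],[-0.001,0.02,0.002,0,0,0,-1],[-0.001,0.02,0.002,0,0,0,-1],[-0.001,0.02,0.002,0,0,0,-1],[-0.001,0.02,0.002,0,0,0,-1],[-0.001,0.02,0.002,0,0,0,-1]]' 50
python3 -c "
from g import *
go(.6335,.105,.16,166.9)
"
```

```text
time: 25.9
position: [0.4117, 0.3055, 0.0241]
tool_rot: [0.162, -0.688, 0.688, -0.162]
ft_force: [0.6, -1.4, -0.3]
grip_width: 0.0494
t25.90 pos [0.4117 0.3055 0.0241] jaw -63.5 q6 1.53 q1 0.42 tilt 0.01 deg w 0.0494 f [ 0.6133 -1.3669 -0.3278]
 jaw 166.9 shift [-0.2186 -0.2718  0.5566] turn [-0.      0.7197 -0.    ] up unit: y=-1 world yaw -129.6 q6 est 3.32 / -0.26
 jaw 346.9 shift [-0.2186 -0.2718  0.5566] turn [-0.     -0.2803  0.    ] up unit: y=-1 world yaw 50.4 q6 est 0.17 / 2.88
```

Run:
```python
from g import *
t=cam('top')
for z in (0,.1,.15):print(z,toz(t,[[168,177],[200,131],[128,153]],z)[:,:2].tolist())
s=cam('scene')
# scene: front face bottom corners (281,155),(325,161), top (285,125)(330,130)
b=toz(s,[[281,155],[324,160]],0)[:,:2];print(b)
u=np.array([np.cos(np.radians(166.9)),np.sin(np.radians(166.9))]);v=np.array([-u[1],u[0]])
for a in(-95,95):
  for q in(-37.5,37.5):print(np.array([.6335,.105])+a/1e3*u+q/1e3*v)
```

```text
0 [[0.6522995308137155, 0.2618370005444875], [0.7628804490210845, 0.17258812430890114], [0.7287637727260032, 0.3599740625661476]]
0.1 [[0.6204225323429582, 0.2392799963435362], [0.7205113784070467, 0.15849917828064897], [0.6896317400637182, 0.32810567669688745]]
0.15 [[0.6044840331075795, 0.22800149424306054], [0.6993268431000277, 0.1514547052665229], [0.6700657237325758, 0.3121714837622574]]
[[0.6524 0.2638]
 [0.7513 0.1885]]
[0.7345 0.12  ]
[0.7175 0.0469]
[0.5495 0.1631]
[0.5325 0.09  ]
```

```bash
python3 -m crank '[[0,-0.06,0,0,0,0,-1],[0,-0.15,0,0,0,0,-1],[0,-0.25,0,0,0,0,-1],[0,-0.28,0,0,0,0,-1],[0,-0.28,0,0,0,0,-1]]'
python3 -c "
from g import *
go(.6335,.105,.16,166.9)
o,M=state();c=cam('wrist',o);p=o['position']
cv2.imwrite('pics/w13.png',vision.camera('wrist'))
"
```

```text
time: 26.52
position: [0.4114, 0.3054, 0.1639]
tool_rot: [-0.162, 0.688, -0.688, 0.162]
ft_force: [-0.4, 1.0, -4.6]
grip_width: 0.0496
t26.52 pos [0.4114 0.3054 0.1639] jaw -63.6 q6 1.53 q1 0.42 tilt 0.02 deg w 0.0496 f [-0.3703  0.9841 -4.5886]
 jaw 166.9 shift [-0.2192  0.008   0.5567] turn [ 0.0001  0.7197 -0.0001] up unit: y=-1 world yaw -129.5 q6 est 3.32 / -0.26
 jaw 346.9 shift [-0.2192  0.008   0.5567] turn [-0.0001 -0.2803 -0.0001] up unit: y=-1 world yaw 50.5 q6 est 0.17 / 2.88
```

View pics/w13.png

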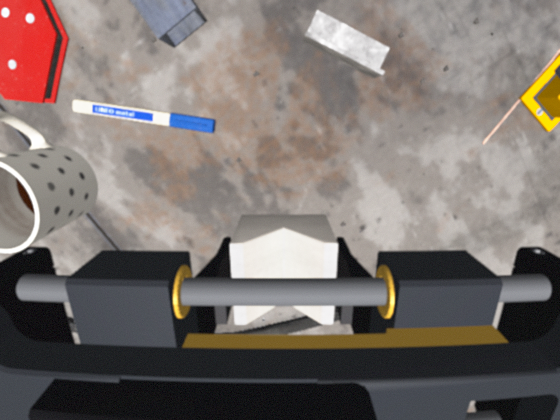

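Run:
```python
from g import *
o,M=state();c=cam('wrist',o);p=np.array(o['position'])
w=cv2.imread('pics/w13.png');cv2.imwrite('pics/w13c.png',cv2.resize(w[200:350,200:370],None,fx=4,fy=4))
P=toz(c,[[231,243],[338,243],[334,324],[232,324]],p[2]+.018)
print(((P-p)@M).round(4))
```

```text
[[-0.0211 -0.0181 -0.0238]
 [-0.021  -0.0181  0.0247]
 [ 0.0232 -0.0179  0.0252]
 [ 0.0231 -0.0179 -0.0258]]
```

View pics/w13c.png

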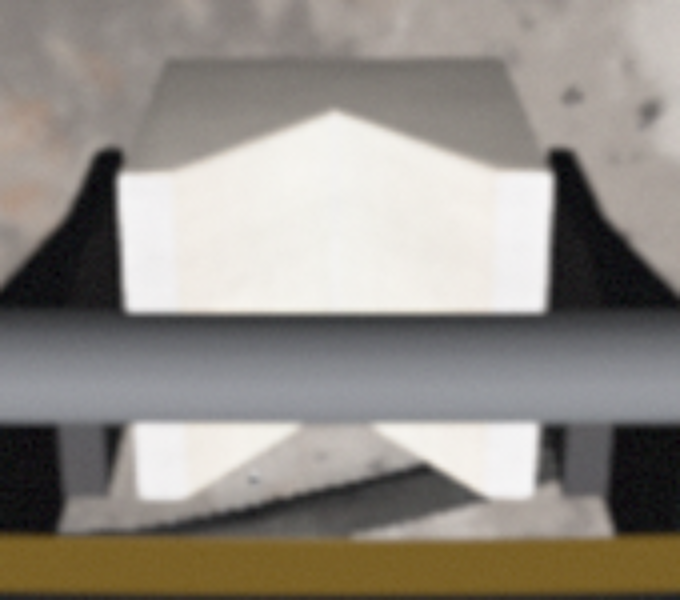

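```bash
python3 -m crank '[[-0.219,0.01,0.557,0,-0.28,0,-1],[-0.219,0.01,0.557,0,-0.28,0,-1],[-0.219,0.01,0.557,0,-0.28,0,-1],[-0.219,0.01,0.557,0,-0.28,0,-1],[-0.219,0.01,0.557,0,-0.28,0,-1],[-0.219,0.01,0.557,0,-0.28,0,-1],[-0.219,0.01,0.557,0,-0.28,0,-1],[-0.219,0.01,0.557,0,-0.28,0,-1]]'
python3 -c "
from g import *
go(.6335,.106,.082,166.9)
cv2.imwrite('pics/w14.png',vision.camera('wrist'))
cv2.imwrite('pics/s14.png',vision.camera('scene'))
go(.6335,.106,.082,166.9)
"
```

```text
time: 27.58
position: [0.6315, 0.1059, 0.1572]
tool_rot: [-0.441, 0.555, -0.553, 0.438]
ft_force: [0.2, -0.4, -4.7]
grip_width: 0.0497
t27.57 pos [0.6315 0.1059 0.1572] jaw -13.1 q6 0.22 q1 -0.01 tilt 0.26 deg w 0.0497 f [ 0.2028 -0.3546 -4.6655]
 jaw 166.9 shift [-0.0012  0.1504  0.0045] turn [-0.0004  1.      0.0023] up unit: y=-1 world yaw -180.0 q6 est 3.36 / -2.92
 jaw 346.9 shift [-0.0012  0.1504  0.0045] turn [ 0.0014 -0.      0.0003] up unit: y=-1 world yaw 0.0 q6 est 0.22 / 0.22
t27.68 pos [0.6324 0.1061 0.1584] jaw -13.1 q6 0.22 q1 -0.01 tilt 0.12 deg w 0.0495 f [ 0.0492 -0.1832 -3.7928]
 jaw 166.9 shift [-0.0004  0.1527  0.0025] turn [ 0.0002 -0.9998 -0.001 ] up unit: y=-1 world yaw 180.0 q6 est -2.92 / 3.36
 jaw 346.9 shift [-0.0004  0.1527  0.0025] turn [0.0006 0.0002 0.0001] up unit: y=-1 world yaw -0.0 q6 est 0.22 / 0.22
```

View pics/w14.png

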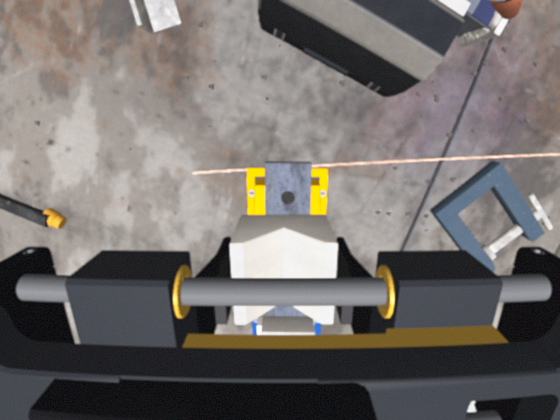

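View pics/s14.png

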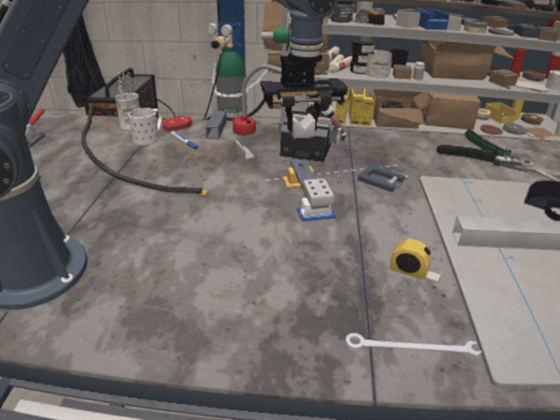

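Clear of the power supply and over the rest. Lower.

```bash
python3 -m crank '[[0,0.05,0.002,0,0,0,-1],[0,0.1,0.002,0,0,0,-1],[0,0.135,0.002,0,0,0,-1],[0,0.15,0.002,0,0,0,-1],[0,0.15,0.002,0,0,0,-1],[0,0.15,0.002,0,0,0,-1]]'
python3 -c "
from g import *
go(.6335,.106,.07,166.9)
"
```

```text
time: 28.42
position: [0.6355, 0.1047, 0.085]
tool_rot: [0.439, -0.554, 0.554, -0.44]
ft_force: [1.4, 0.3, -4.7]
grip_width: 0.0493
t28.43 pos [0.6355 0.1047 0.085 ] jaw -13.2 q6 0.22 q1 -0.01 tilt 0.11 deg w 0.0493 f [ 1.4094  0.3223 -4.6873]
 jaw 166.9 shift [-0.0015  0.03   -0.0045] turn [ 0.0002  0.9997 -0.001 ] up unit: y=-1 world yaw -179.9 q6 est 3.36 / -2.92
 jaw 346.9 shift [-0.0015  0.03   -0.0045] turn [-0.0006 -0.0003 -0.0001] up unit: y=-1 world yaw 0.1 q6 est 0.22 / 0.22
```

```bash
python3 -m crank '[[-0.002,0.012,-0.003,0,0,0,-1],[-0.002,0.022,-0.003,0,0,0,-1],[-0.002,0.027,-0.003,0,0,0,-1],[-0.002,0.028,-0.003,0,0,0,-1],[-0.002,0.028,-0.003,0,0,0,-1]]'
python3 -c "
from g import *
go(.6335,.106,.07,166.9)
"
```

```text
time: 29.05
position: [0.6334, 0.106, 0.0701]
tool_rot: [-0.439, 0.554, -0.554, 0.439]
ft_force: [-0.9, -0.4, -3.3]
grip_width: 0.0495
t29.05 pos [0.6334 0.106  0.0701] jaw -13.2 q6 0.22 q1 -0.01 tilt 0.01 deg w 0.0495 f [-0.9413 -0.3595 -3.2637]
 jaw 166.9 shift [-0.      0.0002  0.0002] turn [-0.      0.9997  0.0001] up unit: y=-1 world yaw -179.9 q6 est 3.36 / -2.92
 jaw 346.9 shift [-0.      0.0002  0.0002] turn [ 0.     -0.0003  0.    ] up unit: y=-1 world yaw 0.1 q6 est 0.22 / 0.22
```

Touching (force starting to unload); one half-millimetre more, then release and lift.

```bash
python3 -m crank '[[0,0.001,0,0,0,0,-1],[0,0.001,0,0,0,0,0],[0,0.001,0,0,0,0,0.5],[0,0.001,0,0,0,0,1],[0,0.001,0,0,0,0,1],[0,-0.08,0,0,0,0,1],[0,-0.18,0,0,0,0,1],[0,-0.28,0,0,0,0,1],[0,-0.28,0,0,0,0,1]]'
python3 -c "
from g import *
go(.411,.305,.2,26.5)
"
```

```text
time: 30.18
position: [0.6369, 0.1061, 0.2154]
tool_rot: [0.436, -0.551, 0.556, -0.443]
ft_force: [0.3, 1.0, 0.5]
grip_width: 0.0871
t30.18 pos [0.6369 0.1061 0.2154] jaw -13.1 q6 0.22 q1 -0.01 tilt 0.66 deg w 0.0871 f [0.2632 1.0444 0.4858]
 jaw 26.5 shift [-0.2846  0.0255 -0.5307] turn [-0.0037 -0.2203  0.0005] up unit: y=-1 world yaw 39.6 q6 est 0.00 / 0.44
 jaw 206.5 shift [-0.2846  0.0255 -0.5307] turn [-0.0006  0.7797 -0.0047] up unit: y=-1 world yaw -140.4 q6 est 3.14 / -2.70
```

```bash
python3 -m crank '[[-0.28,0,-0.53,0,0,0,1],[-0.28,0,-0.53,0,0,0,1],[-0.28,0,-0.53,0,0,0,1],[-0.28,0,-0.53,0,0,0,1],[-0.28,0,-0.53,0,0,0,1],[-0.28,0,-0.53,0,0,0,1],[-0.28,0,-0.53,0,0,0,1],[-0.28,0,-0.53,0,0,0,1]]'
python3 -c "
from g import *
t=vision.camera('top');cv2.imwrite('pics/t15.png',t)
cv2.imwrite('pics/t15c.png',cv2.resize(t[145:215,205:325],None,fx=6,fy=6,interpolation=cv2.INTER_CUBIC))
s=vision.camera('scene');cv2.imwrite('pics/s15c.png',cv2.resize(s[120:290,200:460],None,fx=3,fy=3,interpolation=cv2.INTER_CUBIC))
"
```

```text
time: 31.18
position: [0.4085, 0.3019, 0.2097]
tool_rot: [0.439, -0.554, 0.554, -0.439]
ft_force: [0.4, 0.0, -0.1]
grip_width: 0.0866
```

View pics/t15c.png

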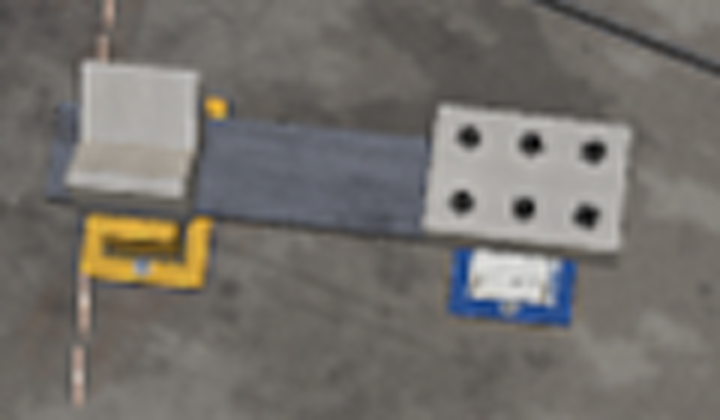

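View pics/s15c.png

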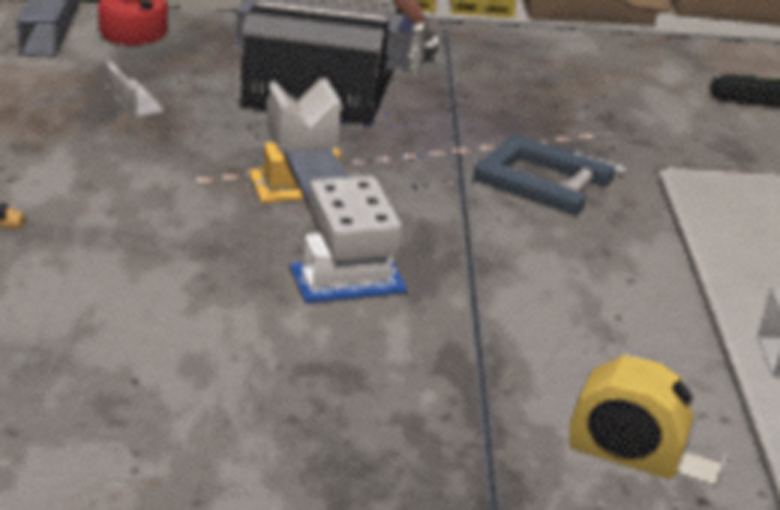

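View pics/t15.png

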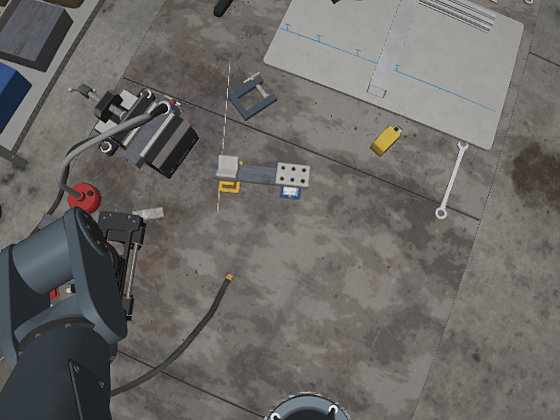

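Run:
```python
from g import *
t=cam('top');f=lambda a:np.array(a,float)/6+[205,145]
P=toz(t,f([(83,61),(200,72),(184,196),(68,185)]),.088)[:,:2];e=np.roll(P,-1,0)-P
print('vb',P.mean(0),np.linalg.norm(e,axis=1))
o=robot.get_obs();print(o['time'],o['ft_force'],abs(o['joint_velocities']).max())
```

```text
vb [0.632  0.1054] [0.045  0.0492 0.0441 0.0493]
31.275 [ 0.1095  0.3992 -1.1942] 0.004288068081390427
```

V-block lies about 2 mm from the rest's centre. All good; handing in.

```bash
python3 -c "
from rig import robot
print(robot.hand_in())"
```

```text
the job is handed in; nothing more can be done
None
```

I set up the bar as asked and handed the job in at about 31 s. My last camera checks put everything within tolerance, but the hand-in gives no verdict.

| Piece | Last check |
|---|---|
| Aluminium offcut | Square inside the white outline, 1–4 mm from the pad's centre |
| Flat bar | On the offcut and the rest, about 1 mm from midway, in line to about 0.2° |
| Setting block | About 1 mm from the pad's centre, lengthwise along the bar to about 1° |
| V-block | Upright with its groove up, about 2 mm from the rest's centre |

The angle offcut and the tape measure were not touched, and the gripper is open and clear of everything.

**Disagreements:**
- My scene-camera readings, picked by hand, were up to 7 mm off the top camera's in y, so I relied on the top and wrist cameras.
- Two wrist-camera readings of the pad and offcut, taken while the arm was still settling, were 2–4 mm off. One close-up showed the offcut about 1 mm towards the outline's robot-side edge.

**Contact force:** the setting block was pressed down with about 13 N for a moment before release. A top view taken afterwards showed it and the bar in place.

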